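# Load the leaning spice rack

### The arm

A 6-joint arm with a two-finger parallel gripper is mounted at the origin on a cart in front of the work surface, level with it; the furniture and walls round the work are solid. World frame = base frame: x ahead of the robot, y to its left, z up, the work surface at z = 0. Lengths are in mm, angles in rad, forces in N, time in s.
With the tool pointing down it reaches from about 400 to 925 mm from the base axis. Payload 12.5 kg.
Tool frame: the origin (TCP) lies on the mounting face of the last link; the fingertips stand 190 mm ahead of it and the grasp point (between the pads) lies 171 mm ahead of it (env.grasp_offset is the distance from the TCP to the grasp point, in mm); z points along the fingers, y is the direction in which the jaws open and shut (so a half turn about z gives the same grasp; the last joint's range is limited). The gripper opens to 95 mm and grips with 3 to 60 N. Pads are 20 mm wide; open, the fingers measure 119 mm over their backs; the gripper's body (75 mm by 180 mm) begins 59 mm behind the grasp point.
Start: joints at [-0.106, 0.491, 1.559, -0, 1.092, -0.106], TCP at [625, 0.023, 404.761] pointing down, gripper open.
Joint ranges: [-3.1, 3.1], [-0.84, 2.19], [0.05, 2.79], [-1.13, 4.28], [0.06, 2.93], [-2.69, 2.69]. Speed limits (rad/s): [2.22, 2.22, 2.79, 3.14, 3.14, 3.14].

### API

Orientations are given as [roll, pitch, yaw] about the fixed x, y, z axes, in that order (R = Rz(yaw) Ry(pitch) Rx(roll)).
In Python, from cell import env, viewer gives the robot as it stands.
- The arm moves only by the tool play_rows, never from a script. Its argument "increments" is a list of rows, each an object of numbers: "dx", "dy", "dz": the shift along the tool's x, y, z in mm; "rx", "ry", "rz": the turn, a rotation vector about the tool's x, y, z in units of 6 degrees (1.0 is 6 degrees). A call has 1 to 8 rows; each row is the pose to reach, as a shift and turn from the pose measured when the call began, along the tool's axes at that moment; what a row does not reach only later rows make up. A row lasts 1/12 s, in which the tool goes at most 41.7 mm and 7.16 degrees, less where a joint would pass 70% of its speed; a pose out of reach is approached as far as the arm can. A call with a gripper value outside its range is refused whole. "fingers" is the opening, from 0 (shut) to 1 (fully open), set as the call begins (left out, the last holds). The fingers move at their own pace and stop on an object; the grip force is fixed at half the most. Time passes only in rows, so rows that repeat a pose let the fingers close. It gives the time, the measured TCP pose, the force and the opening at its end, in the units of the state.
- env.state(): the state, without advancing time (a new reading comes with each control period).
- viewer.read_camera(name): name is "scene" or "side" or "wrist"; returns a dict with "image" (384x512x3 uint8, red, green, blue), "fx", "fy", "cx", "cy" (pixels), "k1" (the pictures are not rectified: a ray, as slopes to the right and down, at radius r is drawn at 1 + k1 r^2 times it, then the intrinsics apply), "rvec" (rotation vector, rad) and "tvec" (3), from world to camera coordinates, as OpenCV has them. Camera axes: x right, y down, z forward; pixel columns grow to the right and rows downward; lengths in mm; the calibration is good to about 2 mm. A picture is of the moment at which its call begins. There is no depth.
- env.job_done(): hands the job in, once; it reports no verdict.
The state is a dict: "t": time; "joints": joint angles; "qvel": joint speeds; "tau": joint torques, N m; "eef_pos": TCP position; "tcp_rot": TCP orientation; "ft_force": force on the tool from outside, world axes, zero at the start; "moment": the same for the moment, N m; "opening": opening from 0.0 (shut) to 1.0 (fully open).
Only numpy, scipy, OpenCV 4.12 (cv2) and the standard library are available. Lean on these libraries where they do the work, as an engineer would, in place of code of your own. Each camera call takes 0.05 s, during which the arm holds its last target.

### The job

Put the three spice jars away in the leaning wooden rack, one in each hole, cap up: the shortest jar in the middle hole and one of the two taller, alike jars on each side of it. Springs in the holes grip them and the rack gives way on its soft feet, so press each one in until it stands fully home on the bottom of its hole. Leave the tin and the lemon where they are.

Things in the scene. Friction and masses are not known exactly. Their poses are not given: they have to be found in the camera images.
- tall_jar_1_center (a point): Centre (half-way up) of one tall spice jar, standing upright on the table: round, 106 mm tall, glass body 42 mm across, cap 45 mm across on the top 21 mm, about 110 g. z = the jar's own axis, towards its cap.
- tall_jar_1_top (a point): Centre of the cap's top face of one tall spice jar (53 mm above its centre).
- tall_jar_2_center (a point): Centre (half-way up) of the other (alike) tall spice jar, standing upright on the table: round, 106 mm tall, glass body 42 mm across, cap 45 mm across on the top 21 mm, about 110 g. z = the jar's own axis, towards its cap.
- tall_jar_2_top (a point): Centre of the cap's top face of the other (alike) tall spice jar (53 mm above its centre).
- short_jar_center (a point): Centre (half-way up) of the short spice jar, standing upright on the table: round, 96 mm tall, 41 mm across, with a broad flat-topped dull yellow cap as wide as the body on the top 20 mm; about 110 g. z = its axis, towards the cap.
- short_jar_top (a point): Centre of the cap's top face of the short jar (48 mm above its centre).
- left_pocket (a point): Centre of the FLOOR of the left (robot's left, +y end) bore of the jar rack. z = the bore's axis, from its floor out through its mouth (leaning 30 degrees off vertical towards the rack's front, the side of the robot); y = along the row of bores, to the left. The mouth lies 45 mm from the floor along z.
- middle_pocket (a point): Centre of the FLOOR of the middle bore of the jar rack. z = the bore's axis, from its floor out through its mouth (leaning 30 degrees off vertical towards the rack's front, the side of the robot); y = along the row of bores, to the left. The mouth lies 45 mm from the floor along z.
- right_pocket (a point): Centre of the FLOOR of the right bore of the jar rack. z = the bore's axis, from its floor out through its mouth (leaning 30 degrees off vertical towards the rack's front, the side of the robot); y = along the row of bores, to the left. The mouth lies 45 mm from the floor along z.
- jar_rack: Wooden rack, base 125 x 262 x 12 mm fixed; on it a light block 255 mm long (y), 75 deep, 58 thick, tipped 30 degrees to the robot (top edge 115 mm over the table at the back, 77 at the front). Origin on the table under the middle of the block's underside; x to its back, y along the row. Three round blind bores, 50 mm across, 45 deep, 85 apart, 3 mm rim chamfer.
- block_edge (a point): Middle of the block's top rear edge. The block stands on sprung rubber buffers: pressed along the bores with more than about 4 N it sinks, 1 mm per further 0.7 N, to a hard stop at 16 mm (near 15 N), and rises when let go. So a jar pushed only to the unloaded floor position stays short of home: press on until some 18 to 25 N are felt.
- middle_spring (a point): Steel bow spring in the back wall of the middle bore (each bore has one), at its deepest point: ramped from the mouth, it reaches 9 mm into the bore 26 to 32 mm below the mouth. Going past it to the floor takes about 4 to 12 N along the bore; a jar let go half-way sticks there. Seated, a jar is pressed to the front wall, up to 4 mm off centre.
- tin_center (a point): Centre of a round tin, 75 mm across, 58 mm tall (bystander, loose).
- the_lemon_center (a point): Centre of a lemon, 71 x 53 x 51 mm (bystander, loose).
Things that resemble listed ones, but are neither listed nor needed, are in the scene too. What is shaped like the part that bears tall_jar_2_center but turquoise is not meant. What is shaped like the part that bears tall_jar_1_center but green is not meant.

How it is judged (in metres and radians):
At the end, for the whole second after the job is handed in: Short jar in the middle bore, one tall jar in each outer bore, caps up. Along the bore each top is within 3 mm of its seated height over the floor (96 and 106 mm); in x and in y each centre is within 7 mm, each top within 10 mm, of the bore axis (z of short_jar_top in the frame of middle_pocket between 0.093 and 0.099 m and x of short_jar_center in the frame of middle_pocket between -0.007 and 0.007 m and y of short_jar_center in the frame of middle_pocket between -0.007 and 0.007 m and x of short_jar_top in the frame of middle_pocket between -0.01 and 0.01 m and y of short_jar_top in the frame of middle_pocket between -0.01 and 0.01 m and (((z of tall_jar_1_top in the frame of left_pocket between 0.103 and 0.109 m and x of tall_jar_1_center in the frame of left_pocket between -0.007 and 0.007 m and y of tall_jar_1_center in the frame of left_pocket between -0.007 and 0.007 m and x of tall_jar_1_top in the frame of left_pocket between -0.01 and 0.01 m and y of tall_jar_1_top in the frame of left_pocket between -0.01 and 0.01 m) and (z of tall_jar_2_top in the frame of right_pocket between 0.103 and 0.109 m and x of tall_jar_2_center in the frame of right_pocket between -0.007 and 0.007 m and y of tall_jar_2_center in the frame of right_pocket between -0.007 and 0.007 m and x of tall_jar_2_top in the frame of right_pocket between -0.01 and 0.01 m and y of tall_jar_2_top in the frame of right_pocket between -0.01 and 0.01 m)) or ((z of tall_jar_2_top in the frame of left_pocket between 0.103 and 0.109 m and x of tall_jar_2_center in the frame of left_pocket between -0.007 and 0.007 m and y of tall_jar_2_center in the frame of left_pocket between -0.007 and 0.007 m and x of tall_jar_2_top in the frame of left_pocket between -0.01 and 0.01 m and y of tall_jar_2_top in the frame of left_pocket between -0.01 and 0.01 m) and (z of tall_jar_1_top in the frame of right_pocket between 0.103 and 0.109 m and x of tall_jar_1_center in the frame of right_pocket between -0.007 and 0.007 m and y of tall_jar_1_center in the frame of right_pocket between -0.007 and 0.007 m and x of tall_jar_1_top in the frame of right_pocket between -0.01 and 0.01 m and y of tall_jar_1_top in the frame of right_pocket between -0.01 and 0.01 m)))); the robot touches nothing.
It fails at once if the tin is pushed more than 40 mm from its place (distance of tin_center from where it was at the start of the episode above 0.04 m).
It fails at once if the lemon is pushed more than 40 mm from its place (distance of the_lemon_center from where it was at the start of the episode above 0.04 m).
It also fails if it takes over 64 s, if anything falls off the work surface, if the arm or the gripper's body presses on something with over 40 N, if the wrist force passes 120 N, or if a joint passes its speed limit or range.

## Working session

There is one attempt and no reset: what is moved stays moved. The work goes in short steps, Python scripts to look and compute and a tool call to move; the robot and the scene stay as the last step left them, time stands still between calls to the robot, and variables do not carry over. Pictures are saved under pics/ and viewed, and the job is handed in when it is done.

Besides the shell and the picture viewer there is one more tool, called after ">>>" as name([rows], argument=value, ...), one row to a line, values as JSON. play_rows: Moves the arm, as the interface text tells. Its arguments: {"type":"object","properties":{"increments":{"type":"array","items":{"type":"object","properties":{"dx":{"type":"number"},"dy":{"type":"number"},"dz":{"type":"number"},"rx":{"type":"number"},"ry":{"type":"number"},"rz":{"type":"number"}}}},"fingers":{"type":"number"}},"required":["increments"]}

```bash
mkdir -p pics; ls
python3 - <<'E'
from cell import env, viewer
import cv2
print(env.state(), env.grasp_offset)
for n in ("scene","side","wrist"):
    c=viewer.read_camera(n)
    cv2.imwrite(f"pics/a_{n}.png",c["image"][:,:,::-1])
    print(n,{k:v for k,v in c.items() if k!="image"})
E
```

```text
pics
{'t': 0.0, 'joints': array([-1.05611956e-01,  4.91529740e-01,  1.55947743e+00,  2.68289982e-06,
        1.09177657e+00, -1.05621420e-01]), 'qvel': array([-0.00053242, -0.00042783,  0.00090667,  0.00213598,  0.00103739,
        0.00187061]), 'tau': array([-9.52334158e-04, -6.12640929e+01, -2.58175153e+01,  6.92750537e-02,
        4.83079045e-02, -1.38641695e-05]), 'eef_pos': array([6.24946012e+02, 2.11696429e-02, 4.04170530e+02]), 'tcp_rot': array([-3.14040845e+00, -1.27937049e-04,  1.57080448e+00]), 'ft_force': array([-0.03458795,  0.70004834,  0.07167244]), 'moment': array([ 0.00169175, -0.00603516, -0.00752097]), 'opening': 0.998020729965843} 171.3
scene {'fx': 459.83625422806995, 'fy': 459.83625422806995, 'cx': 261.1192617213301, 'cy': 196.42310767873693, 'k1': -0.11140998376345658, 'rvec': array([ 2.02191747, -0.5388849 ,  0.32676295]), 'tvec': array([-313.1114497 ,  302.08320849,  845.21593502])}
side {'fx': 382.1152750438428, 'fy': 382.1152750438428, 'cx': 249.8019041633681, 'cy': 188.36361531013938, 'k1': 0.030244646075574543, 'rvec': array([ 2.2262815 , -0.1826309 ,  0.07792634]), 'tvec': array([-460.95590515,  255.34890063,  732.67807394])}
wrist {'fx': 283.6470017282186, 'fy': 283.6470017282186, 'cx': 256.71538359674275, 'cy': 189.56854822496993, 'k1': 0.001092513048127703, 'rvec': array([-2.84920797e+00,  2.01962154e-04,  2.19844402e-03]), 'tvec': array([-624.99038667,  -32.75586267,  392.00836177])}
```

View pics/a_scene.png

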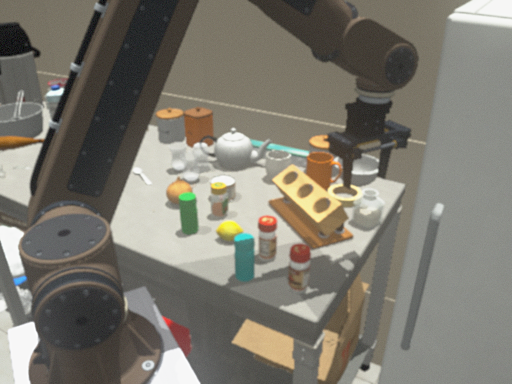

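View pics/a_side.png

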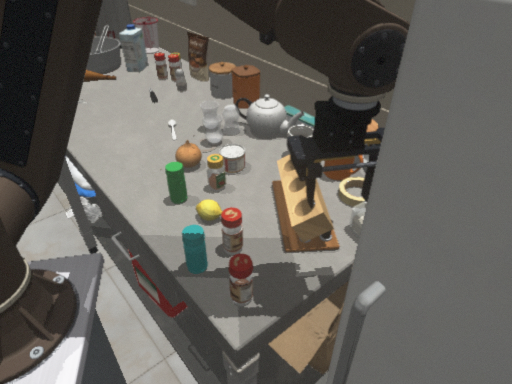

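View pics/a_wrist.png

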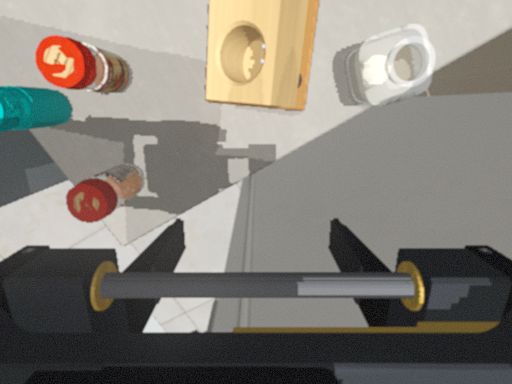

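```bash
cat > h.py <<'E'
import numpy as np, cv2
from cell import env, viewer
def cam(n):
    c=viewer.read_camera(n); c["R"]=cv2.Rodrigues(np.array(c["rvec"]))[0]; c["t"]=np.array(c["tvec"]).ravel(); return c
def K(c): return np.array([[c["fx"],0,c["cx"]],[0,c["fy"],c["cy"]],[0,0,1.]])
def D(c): return np.array([c["k1"],0,0,0,0.])
def proj(c,P): return cv2.projectPoints(np.array(P,float).reshape(-1,3),np.array(c["rvec"]),c["t"],K(c),D(c))[0].reshape(-1,2)
def ray(c,uv):
    n=cv2.undistortPoints(np.array(uv,float).reshape(1,1,2),K(c),D(c)).ravel()
    return -c["R"].T@c["t"], c["R"].T@np.array([n[0],n[1],1])
def onz(c,uv,z):
    o,d=ray(c,uv); return o+d*(z-o[2])/d[2]
def tri(obs):
    A=np.zeros((3,3));b=np.zeros(3);L=[]
    for c,uv in obs:
        o,d=ray(c,uv);d=d/np.linalg.norm(d);M=np.eye(3)-np.outer(d,d);A+=M;b+=M@o;L.append((o,M))
    p=np.linalg.solve(A,b); return p,[round(float(np.linalg.norm(M@(p-o))),1) for o,M in L]
def crop(c,box,k,name):
    x0,y0,x1,y1=box; im=np.ascontiguousarray(c["image"][y0:y1,x0:x1,::-1])
    im=cv2.resize(im,None,fx=k,fy=k,interpolation=cv2.INTER_CUBIC)
    for x in range((x0+19)//20*20,x1,20): cv2.line(im,((x-x0)*k,0),((x-x0)*k,6),(0,255,0),1); cv2.putText(im,str(x),((x-x0)*k,18),0,.4,(0,255,0))
    for y in range((y0+19)//20*20,y1,20): cv2.line(im,(0,(y-y0)*k),(6,(y-y0)*k),(0,255,0),1); cv2.putText(im,str(y),(8,(y-y0)*k+4),0,.4,(0,255,0))
    cv2.imwrite(f"pics/{name}.png",im)
E
python3 - <<'E'
from h import *
s=cam("scene");d=cam("side")
crop(s,(170,160,360,300),4,"b_scene"); crop(d,(150,145,345,310),4,"b_side")
E
```

```text
(no output)
```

View pics/b_scene.png

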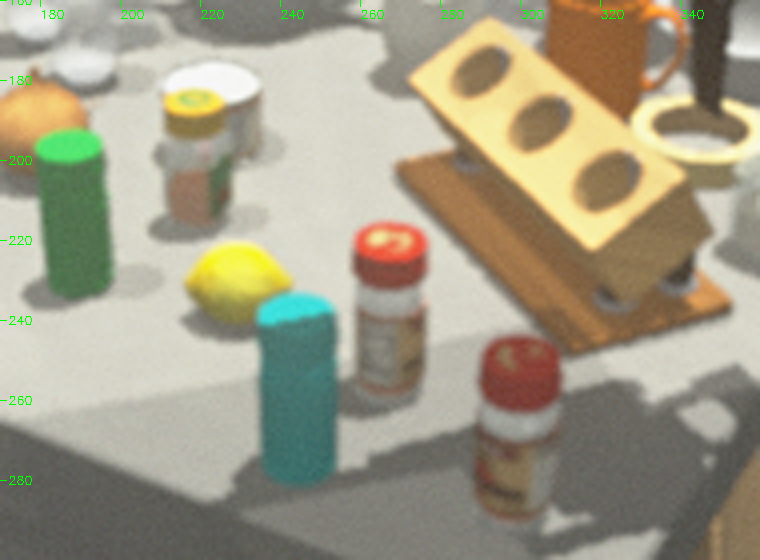

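View pics/b_side.png

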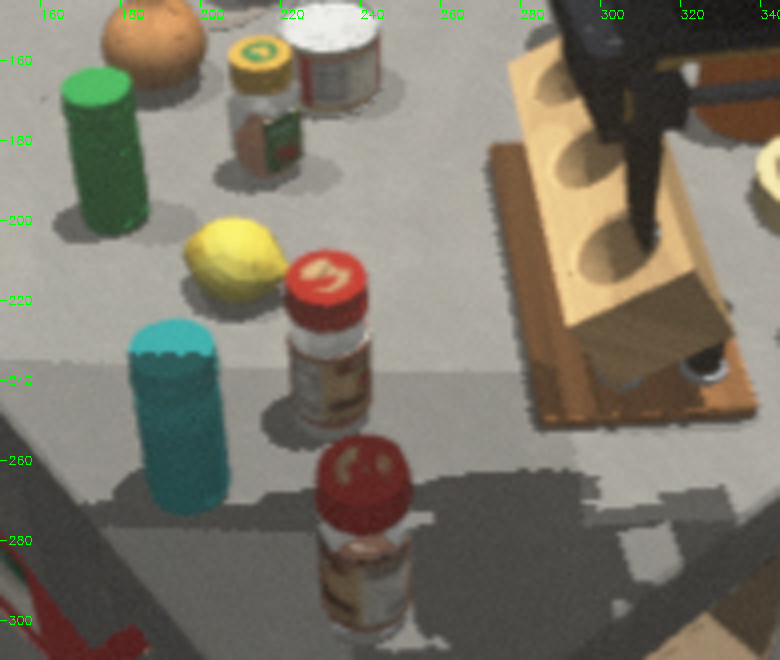

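Run:
```python
from h import *
s=cam("scene");d=cam("side")
S=lambda u,v:(170+u/4,160+v/4)
T=lambda u,v:(150+u/4,145+v/4)
for n,a,b in [("j1",(390,241),(327,274)),("j2",(521,358),(365,466)),("short",(195,101),(261,52)),
 ("teal",(297,308),(172,338)),("green",(70,147),(98,85)),
 ("fl",(409,78),(508,65)),("fr",(592,250),(568,325)),("br",(688,178),(695,270)),("H_l",(481,73),(565,82)),("H_m",(541,124),(592,158)),("H_r",(607,181),(617,248)),
 ("basefr",(570,356),(540,428)),("basebr",(732,306),(757,410)),("basefl",(397,166),(491,148))]:
    p,e=tri([(s,S(*a)),(d,T(*b))]); print(n,p.round(1),e)
```

```text
j1 [448.5 122.  101.3] [1.0, 1.0]
j2 [449.8 -13.3 100.2] [0.9, 0.9]
short [433.4 358.5  91.2] [1.3, 1.3]
teal [364.7  82.2 105.1] [1.2, 1.2]
green [328.2 324.9  99.9] [1.3, 1.3]
fl [596.6 342.2  74.4] [0.0, 0.0]
fr [575.1  90.5  73. ] [1.1, 1.1]
br [639.3  82.  110.4] [1.2, 1.2]
H_l [619.6 283.5  98.1] [0.4, 0.4]
H_m [617.5 207.4  94.4] [0.2, 0.2]
H_r [609.7 123.8  95.2] [0.7, 0.7]
basefr [562.   86.9  -0.8] [0.3, 0.3]
basebr [6.872e+02 7.860e+01 4.000e-01] [0.6, 0.6]
basefl [587.4 342.6   4.5] [1.0, 1.0]
```

>>> play_rows([
  {"dx":40},
  {"dx":80,"dy":-20},
  {"dx":120,"dy":-40},
  {"dx":120,"dy":-40},
  {"dx":120,"dy":-40},
])

```text
invalid input
```

Run:
```python
from h import *
c=cam("wrist"); print(env.state()["eef_pos"], -c["R"].T@c["t"]); np.save("w1.npy",c,allow_pickle=True)
crop(c,(0,0,512,260),1,"c_w"); cv2.imwrite("pics/c_w2.png",cv2.resize(c["image"][:300,:,::-1],None,fx=1.56,fy=1.56,interpolation=cv2.INTER_CUBIC))
```

```text
[6.25003746e+02 1.40490536e-02 4.04670851e+02] [625.63408766  81.39551401 384.26778754]
```

View pics/c_w2.png

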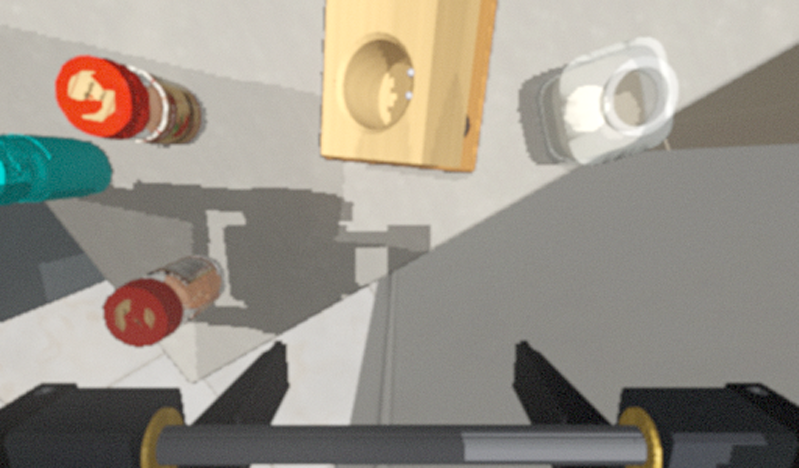

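>>> play_rows([
  {"dx":40,"dy":-10,"dz":0,"rx":0,"ry":0,"rz":0},
  {"dx":80,"dy":-20,"dz":0,"rx":0,"ry":0,"rz":0},
  {"dx":120,"dy":-40,"dz":0,"rx":0,"ry":0,"rz":0},
  {"dx":120,"dy":-40,"dz":0,"rx":0,"ry":0,"rz":0},
  {"dx":120,"dy":-40,"dz":0,"rx":0,"ry":0,"rz":0},
], fingers=1.0)

```text
t: 0.82
eef_pos: [584.2, 121.9, 404.9]
tcp_rot: [3.142, -0.0, 1.574]
ft_force: [0.6, 0.8, 0.1]
opening: 0.999
```

Run:
```python
from h import *
c=cam("wrist"); print(env.state()["eef_pos"], env.state()["t"],-c["R"].T@c["t"]); np.save("w1.npy",c,allow_pickle=True)
cv2.imwrite("pics/d_w2.png",cv2.resize(c["image"][:300,:,::-1],None,fx=1.5625,fy=1.5625,interpolation=cv2.INTER_CUBIC))
```

```text
[584.82122006 120.64919707 404.90967073] 0.8667 [584.54236744 203.31624341 384.59860973]
```

View pics/d_w2.png

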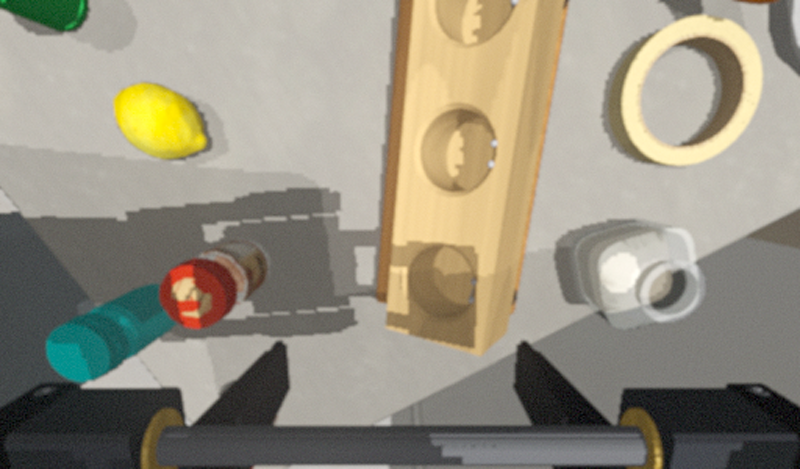

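Run:
```python
from h import *
c=np.load("w1.npy",allow_pickle=True).item()
crop(c,(235,0,375,230),3,"e1"); crop(c,(90,145,190,225),6,"e2")
```

```text
(no output)
```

View pics/e1.png

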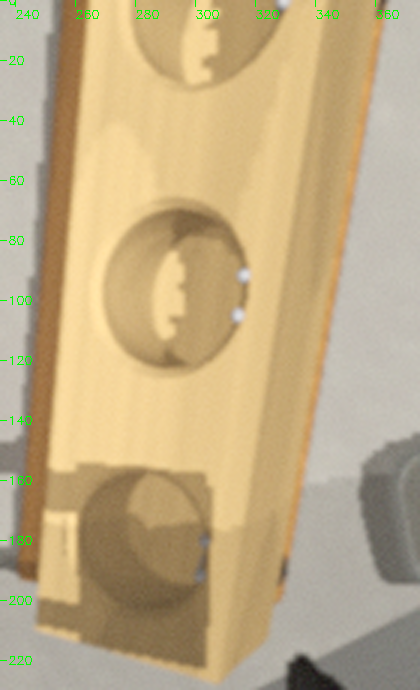

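View pics/e2.png

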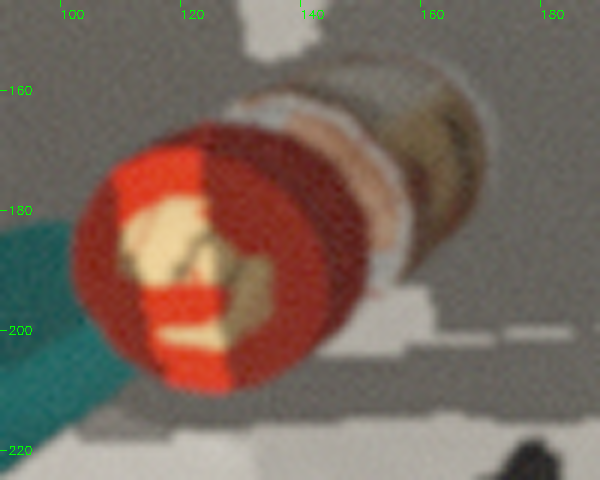

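```bash
cat > rack.py <<'E'
from h import *
from scipy.optimize import least_squares
a=np.array([-.5,0,.8660254]);b=np.array([.8660254,0,.5]);U=np.array([0,0,46.05])
def model():
    t=U+58*a
    return {"fl":t-37.5*b+[0,127.5,0],"fr":t-37.5*b-[0,127.5,0],"br":t+37.5*b-[0,127.5,0],"H_l":t+[0,85,0],"H_m":t,"H_r":t-[0,85,0]}
def Rz(y): return np.array([[np.cos(y),-np.sin(y),0],[np.sin(y),np.cos(y),0],[0,0,1]])
def place(p,q): return Rz(p[2])@q+[p[0],p[1],0]
E
python3 - <<'E'
from rack import *
s=cam("scene");d=cam("side");w=np.load("w1.npy",allow_pickle=True).item()
S=lambda u,v:(170+u/4,160+v/4)
T=lambda u,v:(150+u/4,145+v/4)
obs=[(s,"fl",S(409,78)),(s,"fr",S(592,250)),(s,"br",S(688,178)),(s,"H_l",S(481,73)),(s,"H_m",S(541,124)),(s,"H_r",S(607,181)),
(d,"fl",T(508,65)),(d,"fr",T(568,325)),(d,"br",T(695,270)),(d,"H_m",T(592,158)),(d,"H_r",T(617,248)),
(w,"fr",(247.3,209.3)),(w,"br",(307.3,228)),(w,"H_m",(293.2,95.3)),(w,"H_r",(283.2,179.5))]
M=model()
def f(p,o):
    r=[]
    for c,n,uv in o:
        q=place(p,M[n]); 
        if len(p)>3:
            q=q+[0,0,p[3]]
            if n[0]=="H": q=q+Rz(p[2])@b*p[4]
        r.append(proj(c,q)[0]-uv)
    return np.ravel(r)
for o,nm in [(obs,"all"),(obs[:11],"fixed"),(obs[11:],"wrist")]:
  for p0 in ([640,205,-.09],[640,205,-.09,0,0]):
    r=least_squares(f,p0,args=(o,)); print(nm,r.x.round(3)); 
  print(r.fun.reshape(-1,2).round(1).tolist())
print("j1 top all", tri([(s,S(390,241)),(d,T(327,274)),(w,(123.3,190))]))
print("j1 on z=106", [onz(c,uv,106).round(1) for c,uv in [(s,S(390,241)),(d,T(327,274)),(w,(123.3,190))]])
print("short z96", [onz(c,uv,96).round(1) for c,uv in [(s,S(195,101)),(d,T(261,52))]])
print("j2 z106", [onz(c,uv,106).round(1) for c,uv in [(s,S(521,358)),(d,T(365,466))]])
E
```

```text
all [ 6.47523e+02  2.08020e+02 -9.80000e-02]
all [ 6.46644e+02  2.08241e+02 -9.30000e-02 -3.05100e+00  1.97100e+00]
[[0.4, 0.1], [0.2, -0.0], [-0.3, -0.7], [-0.0, -0.9], [-0.1, -0.7], [-0.1, -0.5], [0.3, 0.2], [0.0, 1.2], [0.0, 0.4], [0.5, -0.8], [0.7, -0.1], [-0.1, -0.9], [0.7, -1.4], [-0.4, 1.0], [-1.0, 0.9]]
fixed [ 6.45143e+02  2.04797e+02 -9.30000e-02]
fixed [ 6.46945e+02  2.08896e+02 -9.20000e-02 -3.65800e+00  7.81000e-01]
[[0.4, 0.2], [0.1, 0.0], [-0.3, -0.6], [-0.4, -0.6], [-0.5, -0.3], [-0.5, -0.1], [0.4, 0.3], [0.1, 1.2], [0.1, 0.4], [0.1, -0.5], [0.2, 0.1]]
wrist [ 6.48788e+02  2.08198e+02 -1.09000e-01]
wrist [ 6.46027e+02  2.09124e+02 -9.20000e-02  5.10000e-01  2.79000e+00]
[[-0.6, -0.4], [0.8, -0.7], [0.2, -0.0], [-0.5, 1.1]]
j1 top all (array([447.19795087, 118.36941888, 104.23215287]), [1.3, 1.4, 0.4])
j1 on z=106 [array([444.2, 113.9, 106. ]), array([447.9, 118.2, 106. ]), array([447.7, 118.6, 106. ])]
short z96 [array([429. , 347.6,  96. ]), array([433. , 353.4,  96. ])]
j2 z106 [array([444.7, -21.3, 106. ]), array([449. , -17.2, 106. ])]
```

```bash
cat > mv.py <<'E'
from rack import *
from scipy.spatial.transform import Rotation as Ro
P=np.array([646.8,208.3,-0.093])
def Rd(yaw=P[2]): return Rz(yaw)@np.array([[0,1,0],[1,0,0],[0,0,-1.]])
Rins=Rz(P[2])@np.array([[0,.8660254,.5],[1,0,0],[0,.5,-.8660254]])
def cur():
    s=env.state(); return np.array(s["eef_pos"]),Ro.from_euler("xyz",s["tcp_rot"]).as_matrix(),s
def inc(grasp,R,off=171.3):
    p,R0,s=cur(); tgt=np.array(grasp)-off*R[:,2]
    d=R0.T@(tgt-p); r=Ro.from_matrix(R0.T@R).as_rotvec()/np.radians(6)
    print("t",round(s["t"],2),"d",d.round(1),"r",r.round(3),"tcp tgt",tgt.round(1),"F",np.round(s["ft_force"],1),"op",round(s["opening"],3)); return d,r
def floor(i,bo=0): # i=+1 left,0,-1 right
    return place(P,U+13*a+bo*b+[0,85*i,0])
def A(): return Rz(P[2])@a
def B(): return Rz(P[2])@b
E
python3 - <<'E'
from mv import *
p,R,s=cur(); print((p+171.3*R[:,2]).round(1))
inc([447.7,118.6,160],Rd()); inc([447.7,118.6,94],Rd())
for i in (1,0,-1): print(floor(i).round(1))
E
```

```text
[585.5 119.2 233.4]
t 0.97 d [  -0.7 -137.7   73.4] r [0.002 0.002 0.883] tcp tgt [447.7 118.6 331.3] F [-0.8 -0.6  0.7] op 0.999
t 0.97 d [  -0.7 -137.8  139.4] r [0.002 0.002 0.883] tcp tgt [447.7 118.6 265.3] F [-0.8 -0.6  0.7] op 0.999
[648.2 293.5  57.3]
[640.3 208.9  57.3]
[632.4 124.3  57.3]
```

>>> play_rows([
  {"dx":0,"dy":-35,"dz":10,"rx":0,"ry":0,"rz":0.25},
  {"dx":0,"dy":-70,"dz":30,"rx":0,"ry":0,"rz":0.5},
  {"dx":0,"dy":-105,"dz":50,"rx":0,"ry":0,"rz":0.75},
  {"dx":-0.5,"dy":-137.7,"dz":73.5,"rx":0,"ry":0,"rz":0.883},
  {"dx":-0.5,"dy":-137.7,"dz":73.5,"rx":0,"ry":0,"rz":0.883},
  {"dx":-0.5,"dy":-137.7,"dz":73.5,"rx":0,"ry":0,"rz":0.883},
], fingers=0.8)

```text
t: 1.47
eef_pos: [447.3, 117.9, 330.7]
tcp_rot: [-3.14, 0.001, 1.476]
ft_force: [1.3, -0.1, 0.5]
opening: 0.803
```

Run:
```python
from mv import *
inc([447.7,118.6,94],Rd())
c=cam("wrist")
d=cam("side"); s=cam("scene")
im=np.hstack([c["image"],d["image"]])[:,:,::-1]; cv2.imwrite("pics/f.png",cv2.resize(im,(800,300)))
crop(d,(170,180,330,290),4,"f2")
```

```text
t 1.47 d [ 0.8  0.4 65.4] r [-0.017  0.006 -0.012] tcp tgt [447.7 118.6 265.3] F [ 1.3 -0.1  0.5] op 0.803
```

View pics/f.png

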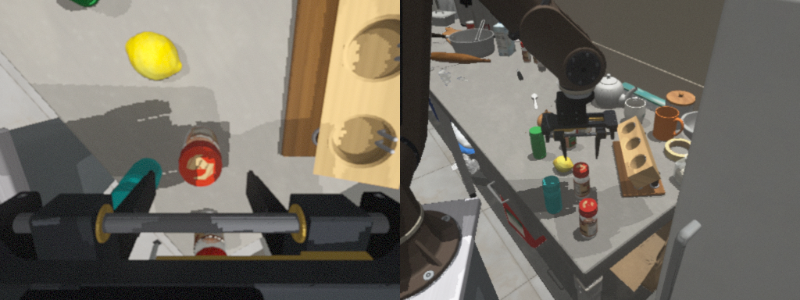

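View pics/f2.png

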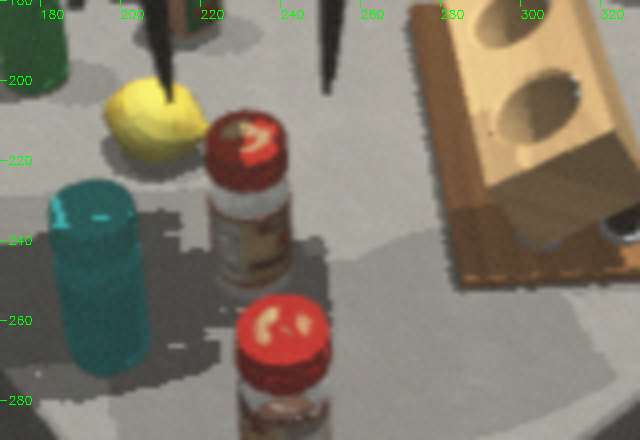

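Run:
```python
from mv import *
c=cam("wrist")
crop(c,(210,140,310,220),6,"g")
print(onz(c,(256,204.8),106), proj(c,[447.7,118.6,106]))
```

```text
[450.51636367 125.57568139 106.        ] [[253.24222677 213.55290227]]
```

View pics/g.png

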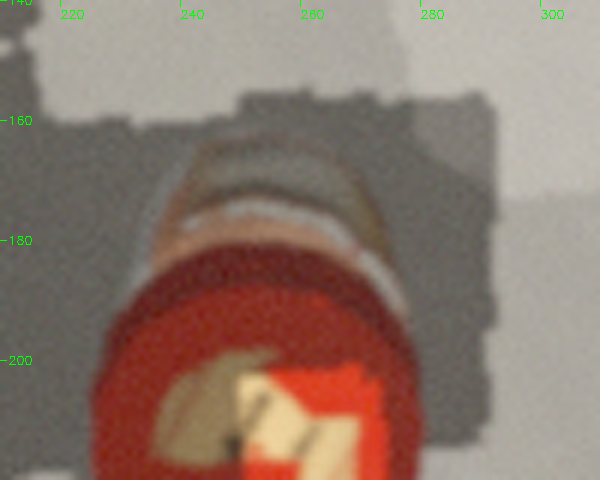

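>>> play_rows([
  {"dx":0.5,"dy":0.4,"dz":22,"rx":0,"ry":0,"rz":0},
  {"dx":0.5,"dy":0.4,"dz":44,"rx":0,"ry":0,"rz":0},
  {"dx":0.5,"dy":0.4,"dz":65,"rx":0,"ry":0,"rz":0},
  {"dx":0.5,"dy":0.4,"dz":65,"rx":0,"ry":0,"rz":0},
], fingers=0.8)

```text
t: 2.0
eef_pos: [450.2, 118.6, 264.4]
tcp_rot: [-3.141, 0.0, 1.476]
ft_force: [0.6, 0.0, -0.2]
opening: 0.799
```

>>> play_rows([
  {"dx":0,"dy":0,"dz":0,"rx":0,"ry":0,"rz":0},
  {"dx":0,"dy":0,"dz":0,"rx":0,"ry":0,"rz":0},
  {"dx":0,"dy":0,"dz":0,"rx":0,"ry":0,"rz":0},
  {"dx":0,"dy":0,"dz":0,"rx":0,"ry":0,"rz":0},
  {"dx":0,"dy":0,"dz":0,"rx":0,"ry":0,"rz":0},
  {"dx":0,"dy":0,"dz":0,"rx":0,"ry":0,"rz":0},
], fingers=0)

```text
t: 2.5
eef_pos: [450.2, 118.6, 264.9]
tcp_rot: [3.142, 0.0, 1.476]
ft_force: [0.1, -0.5, 2.3]
opening: 0.462
```

Run:
```python
from mv import *
p,R,s=cur(); print((p+171.3*R[:,2]).round(1),s["ft_force"])
fl=floor(1); top=fl+A()*(106+70) # jar bottom 70 above floor = 25 above the mouth
g=top-12*A()
inc([447.7,118.6,224],Rd())
inc(g,Rins)
```

```text
[450.2 118.6  93.6] [ 0.14969277 -0.49829373  2.25162481]
t 2.5 d [  -0.3   -2.5 -130.4] r [ 0.001  0.002 -0.013] tcp tgt [447.7 118.6 395.3] F [ 0.1 -0.5  2.3] op 0.462
t 2.5 d [192.6  13.  -82.8] r [-4.999  0.006 -0.012] tcp tgt [481.3 309.1 347.7] F [ 0.1 -0.5  2.3] op 0.462
```

>>> play_rows([
  {"dx":0,"dy":0,"dz":-20,"rx":0,"ry":0,"rz":0},
  {"dx":0,"dy":0,"dz":-50,"rx":0,"ry":0,"rz":0},
  {"dx":0,"dy":0,"dz":-85,"rx":0,"ry":0,"rz":0},
  {"dx":10,"dy":0,"dz":-115,"rx":0,"ry":0,"rz":0},
  {"dx":40,"dy":0,"dz":-125,"rx":0,"ry":0,"rz":0},
  {"dx":75,"dy":0,"dz":-130,"rx":0,"ry":0,"rz":0},
  {"dx":100,"dy":0,"dz":-130,"rx":0,"ry":0,"rz":0},
  {"dx":100,"dy":0,"dz":-130,"rx":0,"ry":0,"rz":0},
], fingers=0)

```text
t: 3.17
eef_pos: [459.5, 221.3, 395.6]
tcp_rot: [3.14, -0.001, 1.479]
ft_force: [-0.6, -0.8, -1.2]
opening: 0.459
```

Run:
```python
from mv import *
p,R,s=cur(); print((p+171.3*R[:,2]).round(1),s["ft_force"])
g=floor(1)+A()*(106+75-12.4); inc(g,Rins)
```

```text
[459.9 221.5 224.3] [-0.59728986 -0.81703641 -1.15528757]
t 3.17 d [89.4 11.2 44.1] r [-4.983 -0.014  0.007] tcp tgt [479.  309.3 351.7] F [-0.6 -0.8 -1.2] op 0.459
```

>>> play_rows([
  {"dx":20,"dy":0,"dz":0,"rx":-0.8,"ry":0,"rz":0},
  {"dx":50,"dy":0,"dz":5,"rx":-1.7,"ry":0,"rz":0},
  {"dx":75,"dy":3,"dz":15,"rx":-2.6,"ry":0,"rz":0},
  {"dx":89.4,"dy":6,"dz":25,"rx":-3.5,"ry":0,"rz":0},
  {"dx":89.4,"dy":9,"dz":35,"rx":-4.4,"ry":0,"rz":0},
  {"dx":89.4,"dy":11.2,"dz":44,"rx":-4.98,"ry":-0.01,"rz":0.01},
  {"dx":89.4,"dy":11.2,"dz":44,"rx":-4.98,"ry":-0.01,"rz":0.01},
  {"dx":89.4,"dy":11.2,"dz":44,"rx":-4.98,"ry":-0.01,"rz":0.01},
], fingers=0)

```text
t: 3.83
eef_pos: [478.8, 309.0, 351.4]
tcp_rot: [2.622, 0.001, 1.477]
ft_force: [-0.3, -0.5, -1.5]
opening: 0.467
```

Run:
```python
from mv import *
p,R,s=cur(); print((p+171.3*R[:,2]).round(1),s["ft_force"])
g=floor(1)+A()*(106+75-12.4); inc(g,Rins)
c=cam("wrist");d=cam("side"); e=cam("scene")
crop(e,(250,140,370,240),6,"i_s");crop(d,(230,90,380,240),4,"i_d");crop(c,(100,0,412,230),2,"i_w")
# axis overlay pixels
for n,k in (("scene",e),("side",d),("wrist",c)):
    print(n,proj(k,[floor(1)+A()*45, floor(1)+A()*75]).round(1).tolist())
```

```text
[563.6 300.9 202.8] [-0.34139939 -0.54148868 -1.45055259]
t 3.83 d [ 0.3  0.3 -0.2] r [-0.034  0.01   0.   ] tcp tgt [479.  309.3 351.7] F [-0.3 -0.5 -1.5] op 0.467
scene [[289.8, 176.8], [285.4, 169.4]]
side [[292.4, 163.1], [287.1, 154.8]]
wrist [[257.8, 187.8], [257.7, 197.2]]
```

View pics/i_s.png

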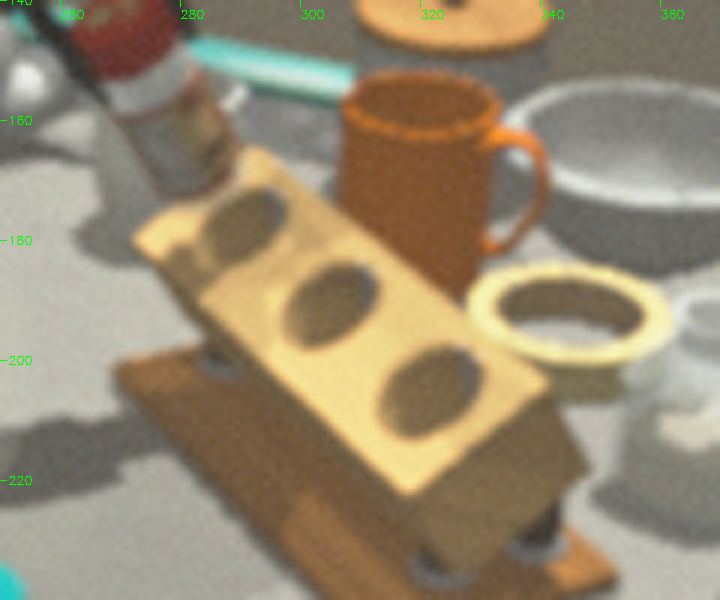

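View pics/i_d.png

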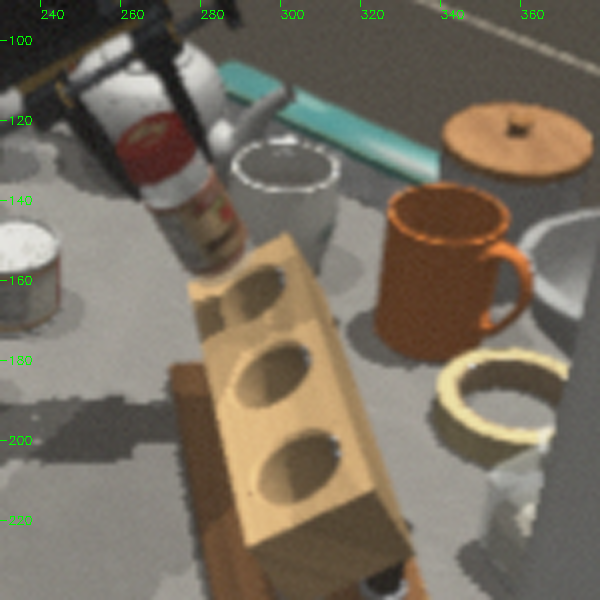

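View pics/i_w.png

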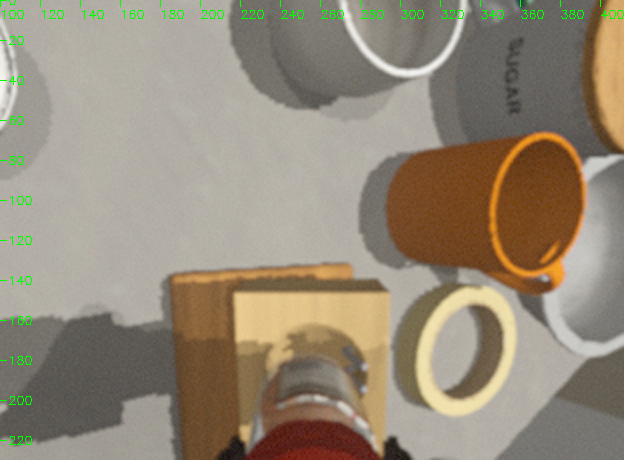

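>>> play_rows([
  {"dx":0,"dy":1,"dz":12,"rx":0,"ry":0,"rz":0},
  {"dx":0,"dy":1,"dz":24,"rx":0,"ry":0,"rz":0},
  {"dx":0,"dy":1,"dz":34,"rx":0,"ry":0,"rz":0},
  {"dx":0,"dy":1,"dz":42,"rx":0,"ry":0,"rz":0},
  {"dx":0,"dy":1,"dz":42,"rx":0,"ry":0,"rz":0},
], fingers=0)

```text
t: 4.4
eef_pos: [501.4, 306.7, 314.3]
tcp_rot: [2.622, 0.001, 1.476]
ft_force: [-0.8, -0.7, -1.7]
opening: 0.465
```

```bash
cat > st.py <<'E'
from mv import *
import sys
def rep(i,h=106,gd=12.4):
    p,R,s=cur(); g=p+171.3*R[:,2]; v=g-floor(i); RR=Rz(P[2]); F=RR.T@s["ft_force"]
    print("t",round(s["t"],2),"bottom over floor",round(v@A()+gd-h,1),"b",round(v@B(),1),"y",round(v@RR[:,1],1),"F axial",round(F@a,1),"b",round(F@b,1),"y",round(F[1],1),"op",round(s["opening"],3), "tilt",s["tcp_rot"].round(3), "mom",np.round(s["moment"],2))
E
python3 - <<'E'
from st import *
rep(1)
c=cam("wrist");d=cam("side");e=cam("scene")
crop(e,(250,140,370,240),4,"j_s");crop(c,(160,120,360,230),3,"j_w")
E
```

```text
t 4.4 bottom over floor 31.3 b 0.1 y -0.8 F axial -1.2 b -1.5 y -0.7 op 0.465 tilt [2.622e+00 1.000e-03 1.476e+00] mom [0.17 0.71 0.03]
```

View pics/j_s.png

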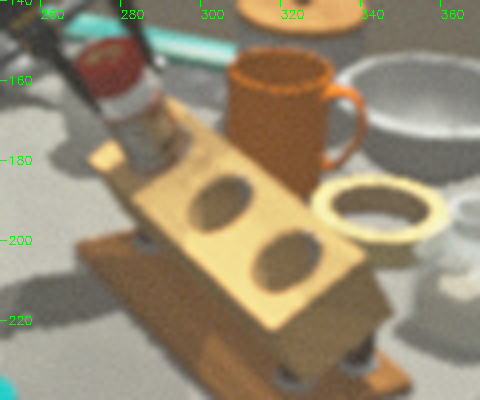

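View pics/j_w.png

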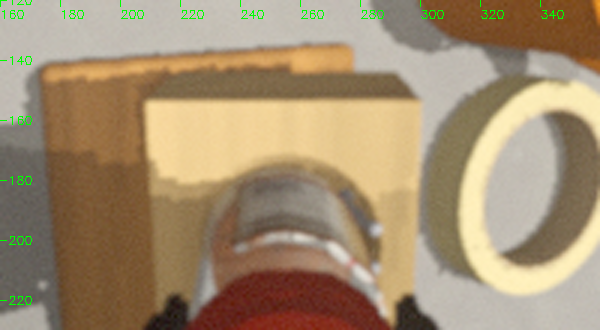

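>>> play_rows([
  {"dx":0,"dy":0,"dz":7,"rx":0,"ry":0,"rz":0},
  {"dx":0,"dy":0,"dz":14,"rx":0,"ry":0,"rz":0},
  {"dx":0,"dy":0,"dz":21,"rx":0,"ry":0,"rz":0},
  {"dx":0,"dy":0,"dz":28,"rx":0,"ry":0,"rz":0},
  {"dx":0,"dy":0,"dz":28,"rx":0,"ry":0,"rz":0},
], fingers=0)

```text
t: 4.97
eef_pos: [513.9, 305.6, 290.5]
tcp_rot: [2.623, 0.001, 1.476]
ft_force: [-6.8, 2.0, -3.0]
opening: 0.466
```

Run:
```python
from st import *
rep(1)
```

```text
t 4.97 bottom over floor 4.5 b -1.0 y -0.7 F axial 0.9 b -7.5 y 1.4 op 0.466 tilt [2.623e+00 1.000e-03 1.476e+00] mom [0.41 2.23 0.17]
```

>>> play_rows([
  {"dx":0,"dy":-1,"dz":5,"rx":0,"ry":0,"rz":0},
  {"dx":0,"dy":-1.5,"dz":10,"rx":0,"ry":0,"rz":0},
  {"dx":0,"dy":-1.5,"dz":14,"rx":0,"ry":0,"rz":0},
  {"dx":0,"dy":-1.5,"dz":14,"rx":0,"ry":0,"rz":0},
], fingers=0)

```text
t: 5.3
eef_pos: [519.5, 305.5, 278.3]
tcp_rot: [2.621, -0.0, 1.477]
ft_force: [-7.7, 1.5, 6.9]
opening: 0.462
```

Run:
```python
from st import *
rep(1)
```

```text
t 5.3 bottom over floor -8.9 b -2.0 y -0.0 F axial 9.9 b -3.3 y 0.8 op 0.462 tilt [ 2.621 -0.     1.477] mom [0.25 0.67 0.11]
```

>>> play_rows([
  {"dx":0,"dy":0,"dz":3,"rx":0,"ry":0,"rz":0},
  {"dx":0,"dy":0,"dz":6,"rx":0,"ry":0,"rz":0},
  {"dx":0,"dy":0,"dz":8,"rx":0,"ry":0,"rz":0},
  {"dx":0,"dy":0,"dz":8,"rx":0,"ry":0,"rz":0},
], fingers=0)

```text
t: 5.63
eef_pos: [522.4, 305.6, 272.6]
tcp_rot: [2.62, -0.0, 1.478]
ft_force: [-14.7, 0.8, 10.9]
opening: 0.467
```

Run:
```python
from st import *
rep(1)
```

```text
t 5.63 bottom over floor -15.3 b -2.3 y 0.4 F axial 16.8 b -7.3 y -0.6 op 0.467 tilt [ 2.62  -0.     1.478] mom [0.01 1.94 0.02]
```

>>> play_rows([
  {"dx":0,"dy":-0.5,"dz":3,"rx":0,"ry":0,"rz":0},
  {"dx":0,"dy":-0.5,"dz":4,"rx":0,"ry":0,"rz":0},
  {"dx":0,"dy":-0.5,"dz":4,"rx":0,"ry":0,"rz":0},
], fingers=0)

```text
t: 5.88
eef_pos: [522.1, 306.0, 271.2]
tcp_rot: [2.619, -0.001, 1.479]
ft_force: [-27.3, 0.4, 27.3]
opening: 0.461
```

Run:
```python
from st import *
rep(1)
```

```text
t 5.88 bottom over floor -16.3 b -3.0 y 1.0 F axial 37.2 b -9.9 y -2.1 op 0.461 tilt [ 2.619e+00 -1.000e-03  1.479e+00] mom [-0.13  2.85 -0.04]
```

>>> play_rows([
  {"dx":0,"dy":0.3,"dz":-4,"rx":0,"ry":0,"rz":0},
  {"dx":0,"dy":0.6,"dz":-8,"rx":0,"ry":0,"rz":0},
  {"dx":0,"dy":1,"dz":-11,"rx":0,"ry":0,"rz":0},
  {"dx":0,"dy":1,"dz":-11,"rx":0,"ry":0,"rz":0},
], fingers=0)

```text
t: 6.22
eef_pos: [516.3, 306.6, 281.7]
tcp_rot: [2.62, -0.0, 1.479]
ft_force: [-9.5, 1.3, 1.4]
opening: 0.465
```

Run:
```python
from st import *
rep(1)
```

```text
t 6.22 bottom over floor -4.2 b -2.9 y 0.9 F axial 6.0 b -7.6 y 0.5 op 0.465 tilt [ 2.62  -0.     1.479] mom [ 0.08  2.07 -0.02]
```

>>> play_rows([
  {"dx":0,"dy":0,"dz":0,"rx":0,"ry":0,"rz":0},
  {"dx":0,"dy":0,"dz":0,"rx":0,"ry":0,"rz":0},
  {"dx":0,"dy":0,"dz":0,"rx":0,"ry":0,"rz":0},
  {"dx":0,"dy":0,"dz":-20,"rx":0,"ry":0,"rz":0},
  {"dx":0,"dy":0,"dz":-50,"rx":0,"ry":0,"rz":0},
  {"dx":0,"dy":0,"dz":-80,"rx":0,"ry":0,"rz":0},
  {"dx":0,"dy":0,"dz":-80,"rx":0,"ry":0,"rz":0},
], fingers=0.75)

```text
t: 6.8
eef_pos: [475.4, 310.7, 355.6]
tcp_rot: [2.614, -0.004, 1.48]
ft_force: [1.6, 0.3, 1.9]
opening: 0.75
```

```bash
cat > chk.py <<'E'
from st import *
def chk(i,h,tag):
    c=cam("wrist");d=cam("side");e=cam("scene")
    crop(e,(230,110,370,240),4,tag+"_s");crop(d,(230,90,380,240),4,tag+"_d");crop(c,(130,80,380,250),3,tag+"_w")
    for n,k in (("s",e),("d",d),("w",c)): print(n,"top home",proj(k,[floor(i)+A()*h-4*B(),floor(i)+A()*h]).round(1).tolist(),"+10mm",proj(k,floor(i)+A()*(h+10)-4*B()).round(1).tolist())
E
python3 - <<'E'
from chk import *
rep(1); chk(1,106,"k")
E
```

```text
t 6.8 bottom over floor 80.3 b -0.6 y 1.8 F axial 0.9 b 2.3 y 0.5 op 0.75 tilt [ 2.614 -0.004  1.48 ] mom [ 0.04  0.19 -0.02]
s top home [[279.5, 162.4], [280.7, 161.6]] +10mm [[278.0, 159.9]]
d top home [[280.0, 146.6], [281.4, 145.9]] +10mm [[278.1, 143.7]]
w top home [[252.0, 210.2], [256.9, 210.2]] +10mm [[251.8, 214.7]]
```

View pics/k_s.png

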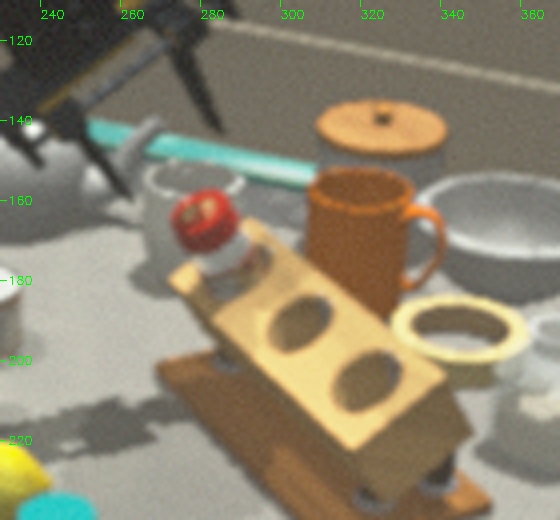

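View pics/k_d.png

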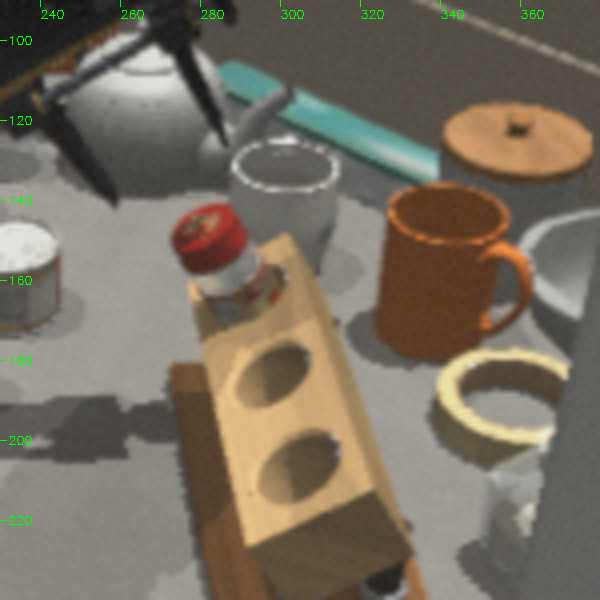

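View pics/k_w.png

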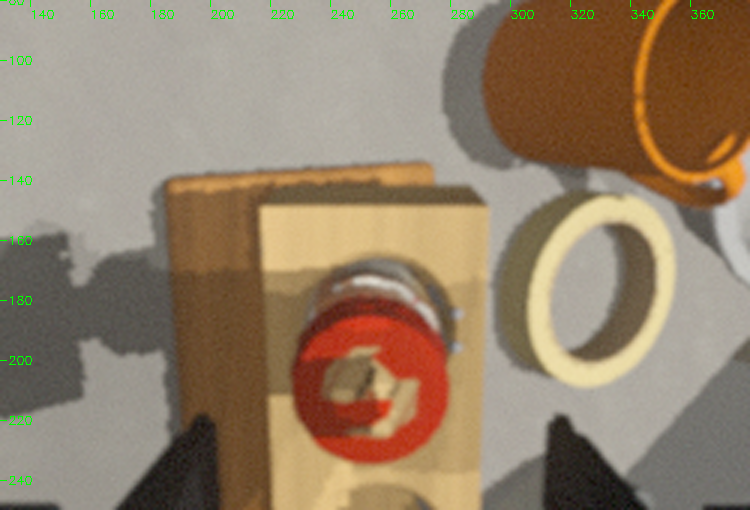

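Run:
```python
from mv import *
d=cam("side")
print("tin",onz(d,(150+330/4,145+28/4),58),"green",onz(d,(174,166),106))
inc([433,350,190],Rd())
```

```text
tin [487.15242282 434.13380734  58.        ] green [327.39230105 319.49610039 106.        ]
t 7.0 d [ 35.7 -35.7 -32.9] r [ 4.982 -0.005  0.008] tcp tgt [433.  350.  361.3] F [0.4 0.  0.4] op 0.748
```

>>> play_rows([
  {"dx":0,"dy":-10,"dz":-20,"rx":0.8,"ry":0,"rz":0},
  {"dx":10,"dy":-20,"dz":-30,"rx":1.7,"ry":0,"rz":0},
  {"dx":20,"dy":-28,"dz":-33,"rx":2.6,"ry":0,"rz":0},
  {"dx":30,"dy":-35,"dz":-33,"rx":3.5,"ry":0,"rz":0},
  {"dx":35.7,"dy":-35.7,"dz":-33,"rx":4.4,"ry":0,"rz":0},
  {"dx":35.7,"dy":-35.7,"dz":-33,"rx":4.98,"ry":0,"rz":0},
  {"dx":35.7,"dy":-35.7,"dz":-33,"rx":4.98,"ry":0,"rz":0},
  {"dx":35.7,"dy":-35.7,"dz":-33,"rx":4.98,"ry":0,"rz":0},
], fingers=0.75)

```text
t: 7.67
eef_pos: [433.5, 349.8, 360.3]
tcp_rot: [3.14, 0.001, 1.478]
ft_force: [-0.8, 0.2, -0.3]
opening: 0.751
```

Run:
```python
from mv import *
p,R,s=cur();print(p.round(1),s["tcp_rot"])
c=cam("wrist"); crop(c,(130,90,380,260),3,"l_w"); print(proj(c,[433,353,96]))
```

```text
[433.5 349.8 360.3] [3.14036592e+00 1.16870426e-03 1.47798199e+00]
[[254.87327171 194.38628225]]
```

View pics/l_w.png

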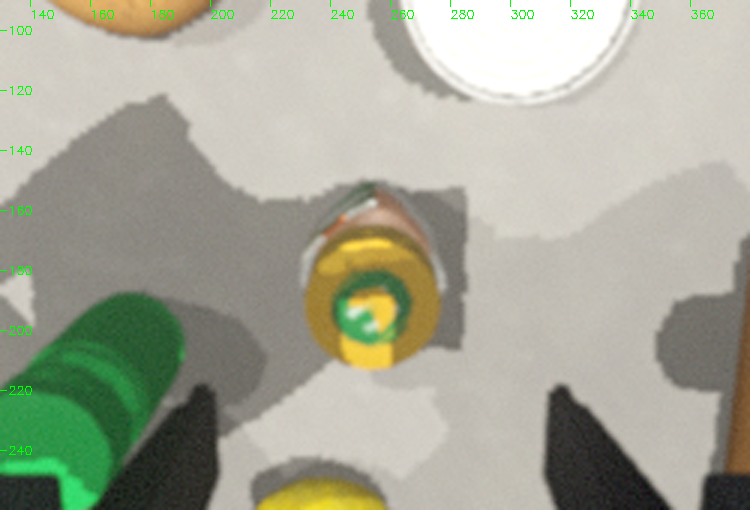

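Run:
```python
from mv import *
c=cam("wrist"); g=onz(c,(254.3,191.8),96); print(g)
inc([g[0],g[1],84.5],Rd())
```

```text
[432.67196202 355.3962901   96.        ]
t 7.77 d [  5.6  -1.2 105. ] r [0.016 0.006 0.005] tcp tgt [432.7 355.4 255.8] F [-0.3 -0.6  0.1] op 0.748
```

>>> play_rows([
  {"dx":5,"dy":-1.2,"dz":35,"rx":0,"ry":0,"rz":0},
  {"dx":5.5,"dy":-1.2,"dz":70,"rx":0,"ry":0,"rz":0},
  {"dx":5.5,"dy":-1.2,"dz":95,"rx":0,"ry":0,"rz":0},
  {"dx":5.5,"dy":-1.2,"dz":105,"rx":0,"ry":0,"rz":0},
  {"dx":5.5,"dy":-1.2,"dz":105,"rx":0,"ry":0,"rz":0},
  {"dx":5.5,"dy":-1.2,"dz":105,"rx":0,"ry":0,"rz":0},
], fingers=0.75)

```text
t: 8.27
eef_pos: [433.0, 355.3, 256.3]
tcp_rot: [3.139, 0.001, 1.478]
ft_force: [0.8, 0.1, 0.1]
opening: 0.749
```

>>> play_rows([
  {"dx":0,"dy":0,"dz":0,"rx":0,"ry":0,"rz":0},
  {"dx":0,"dy":0,"dz":0,"rx":0,"ry":0,"rz":0},
  {"dx":0,"dy":0,"dz":0,"rx":0,"ry":0,"rz":0},
  {"dx":0,"dy":0,"dz":0,"rx":0,"ry":0,"rz":0},
  {"dx":0,"dy":0,"dz":0,"rx":0,"ry":0,"rz":0},
  {"dx":0,"dy":0,"dz":0,"rx":0,"ry":0,"rz":0},
], fingers=0)

```text
t: 8.77
eef_pos: [432.7, 355.4, 257.0]
tcp_rot: [3.139, 0.0, 1.478]
ft_force: [-3.1, 0.8, 5.6]
opening: 0.475
```

Run:
```python
from mv import *
p,R,s=cur(); g=p+171.3*R[:,2];print(g.round(1),s["ft_force"])
gd=96-g[2]
inc(floor(0)+A()*(96+75-gd),Rins)
```

```text
[433.  355.3  85.7] [-3.13448141  0.78942459  5.63427585]
t 8.77 d [-126.6   54.5  -87.7] r [-4.98e+00  3.00e-03  3.00e-03] tcp tgt [475.1 224.3 344.8] F [-3.1  0.8  5.6] op 0.475
```

>>> play_rows([
  {"dx":0,"dy":0,"dz":0,"rx":0,"ry":0,"rz":0},
  {"dx":0,"dy":0,"dz":0,"rx":0,"ry":0,"rz":0},
], fingers=0)

```text
t: 8.93
eef_pos: [432.6, 355.4, 257.3]
tcp_rot: [3.139, 0.0, 1.478]
ft_force: [-0.0, -0.5, -1.7]
opening: 0.469
```

Run:
```python
from mv import *
p,R,s=cur(); print(s["ft_force"],s["moment"],s["opening"])
c=cam("wrist");d=cam("side");e=cam("scene")
crop(e,(150,110,310,240),4,"m_s");crop(d,(150,100,330,230),4,"m_d");crop(c,(130,90,380,260),3,"m_w")
```

```text
[-0.00518866 -0.48886961 -1.70118059] [-0.00763997  0.04162291 -0.04656111] 0.46905997016768
```

View pics/m_s.png

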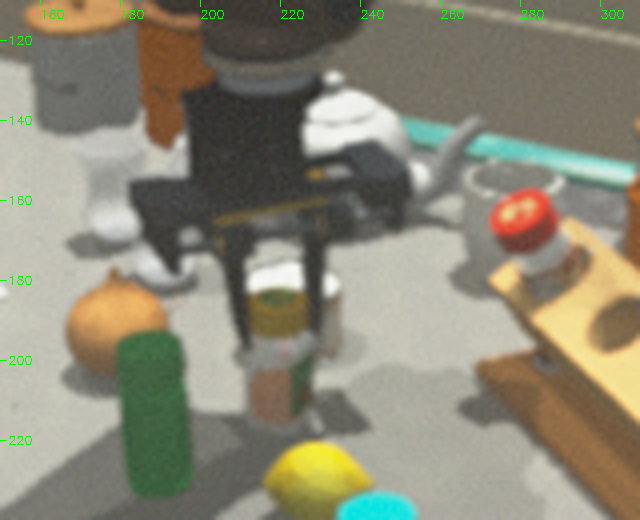

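View pics/m_d.png

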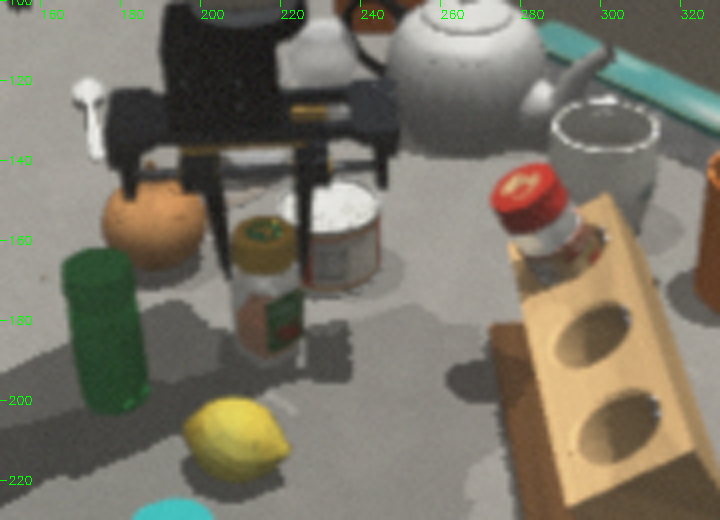

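View pics/m_w.png

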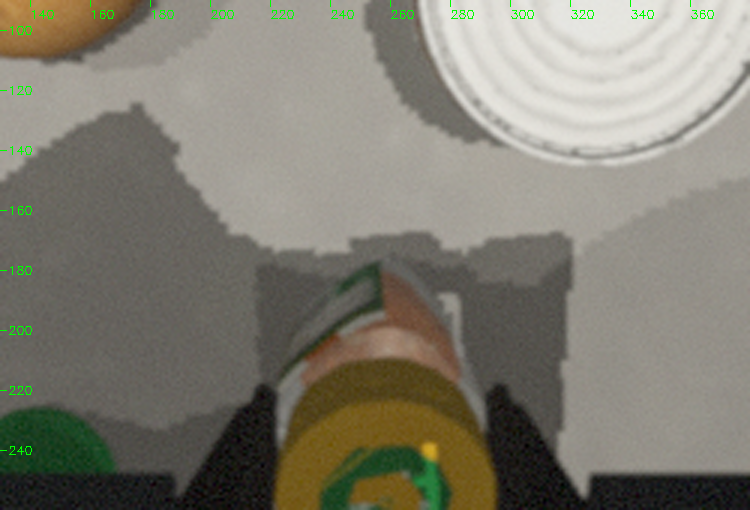

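>>> play_rows([
  {"dx":0,"dy":0,"dz":-15,"rx":0,"ry":0,"rz":0},
  {"dx":0,"dy":0,"dz":-45,"rx":0,"ry":0,"rz":0},
  {"dx":0,"dy":0,"dz":-80,"rx":0,"ry":0,"rz":0},
  {"dx":0,"dy":0,"dz":-110,"rx":0,"ry":0,"rz":0},
  {"dx":0,"dy":0,"dz":-130,"rx":0,"ry":0,"rz":0},
  {"dx":0,"dy":0,"dz":-130,"rx":0,"ry":0,"rz":0},
], fingers=0)

```text
t: 9.58
eef_pos: [432.7, 355.6, 391.1]
tcp_rot: [3.134, -0.004, 1.478]
ft_force: [-0.8, -0.7, -0.5]
opening: 0.472
```

Run:
```python
from mv import *
p,R,s=cur(); print((p+171.3*R[:,2]).round(1),s["ft_force"],s["moment"],s["opening"])
c=cam("wrist");d=cam("side");e=cam("scene")
crop(d,(150,70,330,200),4,"n_d");crop(c,(130,90,380,260),3,"n_w")
g=(p+171.3*R[:,2]); gd=96-85.9
inc(floor(0)+A()*(96+75-gd),Rins)
```

```text
[434.  356.1 219.8] [-0.75506797 -0.68608716 -0.46954169] [-0.02409662 -0.00745526  0.04254242] 0.4723002662452855
t 9.73 d [-126.4   54.6   41.3] r [-4.987e+00  1.000e-02  4.000e-03] tcp tgt [474.9 224.3 345. ] F [-0.3 -0.1 -1.4] op 0.472
```

View pics/n_d.png

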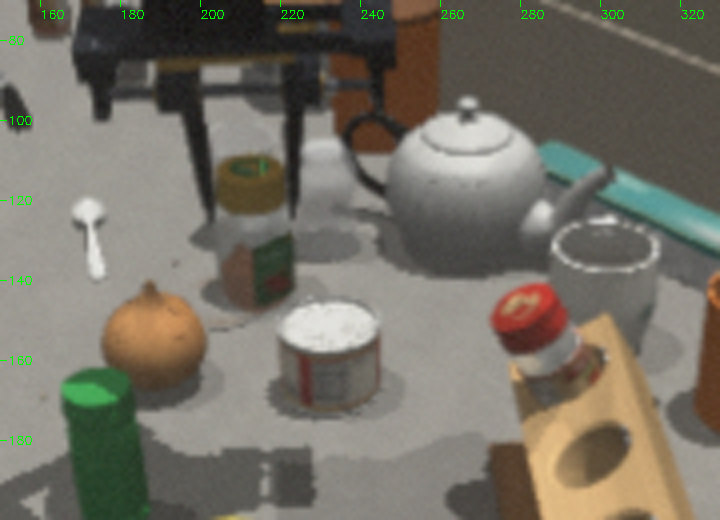

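View pics/n_w.png

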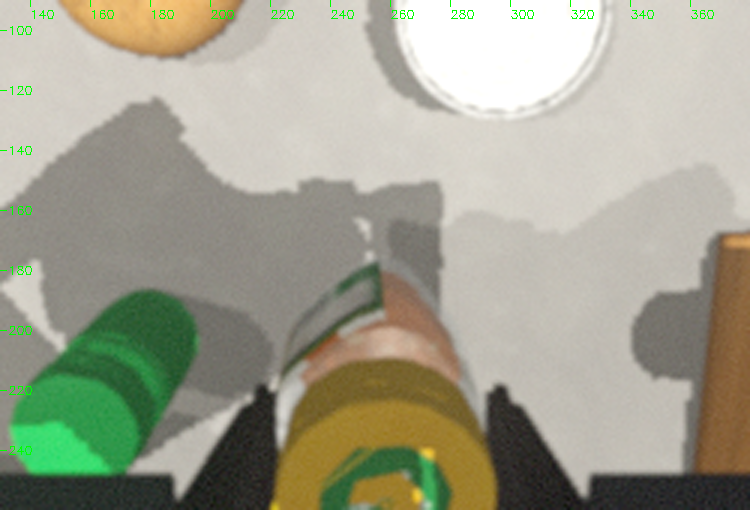

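>>> play_rows([
  {"dx":-30,"dy":0,"dz":0,"rx":0,"ry":0,"rz":0},
  {"dx":-65,"dy":5,"dz":0,"rx":-0.8,"ry":0,"rz":0},
  {"dx":-100,"dy":15,"dz":5,"rx":-1.7,"ry":0,"rz":0},
  {"dx":-126.4,"dy":25,"dz":10,"rx":-2.6,"ry":0,"rz":0},
  {"dx":-126.4,"dy":35,"dz":20,"rx":-3.5,"ry":0,"rz":0},
  {"dx":-126.4,"dy":45,"dz":30,"rx":-4.4,"ry":0,"rz":0},
  {"dx":-126.4,"dy":54.6,"dz":41,"rx":-4.99,"ry":0.01,"rz":0},
  {"dx":-126.4,"dy":54.6,"dz":41,"rx":-4.99,"ry":0.01,"rz":0},
], fingers=0)

```text
t: 10.4
eef_pos: [475.5, 223.8, 342.0]
tcp_rot: [2.62, 0.002, 1.478]
ft_force: [-0.3, -0.8, -2.4]
opening: 0.468
```

Run:
```python
from chk import *
rep(0,96,10.1); inc(floor(0)+A()*(96+75-10.1),Rins); chk(0,171,"o")
```

```text
t 10.4 bottom over floor 72.1 b -1.2 y -0.7 F axial -2.0 b -1.4 y -0.8 op 0.468 tilt [2.620e+00 2.000e-03 1.478e+00] mom [0.01 0.49 0.06]
t 10.4 d [ 0.4  0.9 -2.9] r [-0.016  0.015  0.016] tcp tgt [474.9 224.3 345. ] F [-0.3 -0.8 -2.4] op 0.468
s top home [[283.8, 157.2], [285.0, 156.3]] +10mm [[282.1, 154.4]]
d top home [[271.4, 145.7], [272.9, 144.9]] +10mm [[269.2, 142.4]]
w top home [[251.1, 258.3], [258.4, 258.3]] +10mm [[250.7, 268.4]]
```

View pics/o_w.png

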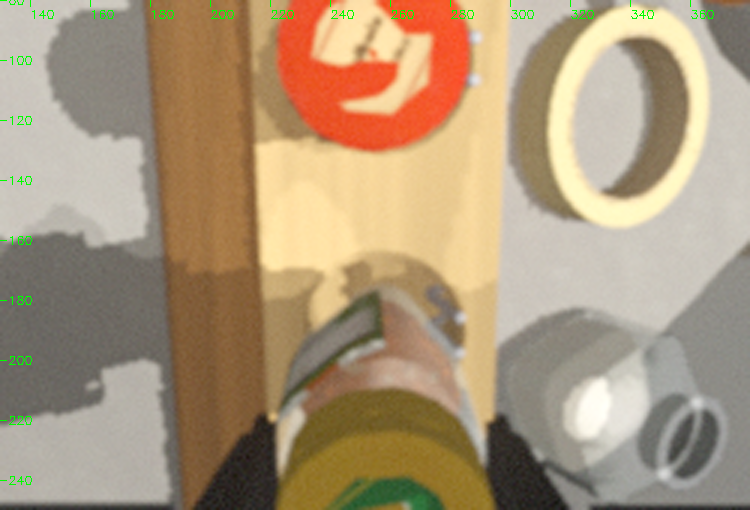

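View pics/o_d.png

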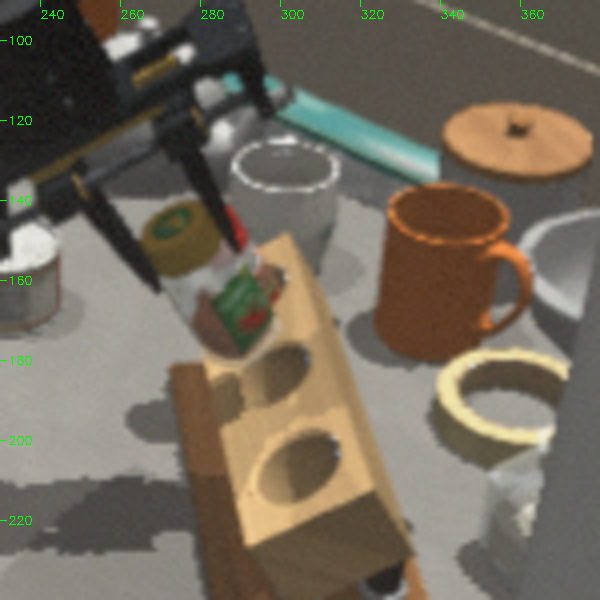

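>>> play_rows([
  {"dx":0.4,"dy":1,"dz":12,"rx":0,"ry":0,"rz":0},
  {"dx":0.4,"dy":1.5,"dz":24,"rx":0,"ry":0,"rz":0},
  {"dx":0.4,"dy":1.5,"dz":34,"rx":0,"ry":0,"rz":0},
  {"dx":0.4,"dy":1.5,"dz":41,"rx":0,"ry":0,"rz":0},
  {"dx":0.4,"dy":1.5,"dz":41,"rx":0,"ry":0,"rz":0},
], fingers=0)

```text
t: 10.97
eef_pos: [496.4, 222.7, 308.4]
tcp_rot: [2.624, 0.002, 1.478]
ft_force: [-2.9, -0.3, -1.1]
opening: 0.47
```

Run:
```python
from st import *
rep(0,96,10.1)
```

```text
t 10.97 bottom over floor 32.6 b -0.8 y 0.0 F axial 0.5 b -3.0 y -0.5 op 0.47 tilt [2.624e+00 2.000e-03 1.478e+00] mom [ 0.14  1.01 -0.02]
```

Entering freely. Continue past the spring.

>>> play_rows([
  {"dx":0,"dy":0,"dz":8,"rx":0,"ry":0,"rz":0},
  {"dx":0,"dy":-0.5,"dz":16,"rx":0,"ry":0,"rz":0},
  {"dx":0,"dy":-1,"dz":24,"rx":0,"ry":0,"rz":0},
  {"dx":0,"dy":-1,"dz":32,"rx":0,"ry":0,"rz":0},
  {"dx":0,"dy":-1,"dz":36,"rx":0,"ry":0,"rz":0},
  {"dx":0,"dy":-1,"dz":36,"rx":0,"ry":0,"rz":0},
], fingers=0)

```text
t: 11.47
eef_pos: [513.5, 221.2, 277.3]
tcp_rot: [2.623, 0.001, 1.478]
ft_force: [-3.4, 0.1, 8.0]
opening: 0.473
```

Run:
```python
from st import *
rep(0,96,10.1)
```

```text
t 11.47 bottom over floor -3.0 b -1.2 y 0.3 F axial 8.7 b 1.1 y -0.2 op 0.473 tilt [2.623e+00 1.000e-03 1.478e+00] mom [-0.03  0.34 -0.1 ]
```

>>> play_rows([
  {"dx":0,"dy":-0.5,"dz":5,"rx":0,"ry":0,"rz":0},
  {"dx":0,"dy":-1,"dz":10,"rx":0,"ry":0,"rz":0},
  {"dx":0,"dy":-1,"dz":13,"rx":0,"ry":0,"rz":0},
  {"dx":0,"dy":-1,"dz":13,"rx":0,"ry":0,"rz":0},
], fingers=0)

```text
t: 11.8
eef_pos: [519.0, 220.8, 266.4]
tcp_rot: [2.622, 0.001, 1.478]
ft_force: [-7.2, -1.3, 9.9]
opening: 0.47
```

Run:
```python
from st import *
rep(0,96,10.1)
```

```text
t 11.8 bottom over floor -15.1 b -1.6 y 0.5 F axial 12.1 b -1.1 y -2.0 op 0.47 tilt [2.622e+00 1.000e-03 1.478e+00] mom [-0.18  0.38 -0.17]
```

>>> play_rows([
  {"dx":0,"dy":0,"dz":3,"rx":0,"ry":0,"rz":0},
  {"dx":0,"dy":0,"dz":5,"rx":0,"ry":0,"rz":0},
  {"dx":0,"dy":0,"dz":5,"rx":0,"ry":0,"rz":0},
], fingers=0)

```text
t: 12.05
eef_pos: [520.3, 220.8, 263.6]
tcp_rot: [2.621, 0.001, 1.478]
ft_force: [-10.3, -0.5, 8.9]
opening: 0.483
```

Run:
```python
from st import *
rep(0,96,10.1)
```

```text
t 12.05 bottom over floor -18.3 b -1.7 y 0.6 F axial 12.8 b -4.4 y -1.5 op 0.483 tilt [2.621e+00 1.000e-03 1.478e+00] mom [ 0.04  1.42 -0.1 ]
```

>>> play_rows([
  {"dx":0,"dy":0,"dz":-5,"rx":0,"ry":0,"rz":0},
  {"dx":0,"dy":0,"dz":-10,"rx":0,"ry":0,"rz":0},
  {"dx":0,"dy":0,"dz":-12,"rx":0,"ry":0,"rz":0},
  {"dx":0,"dy":0,"dz":-12,"rx":0,"ry":0,"rz":0},
], fingers=0)

```text
t: 12.38
eef_pos: [514.0, 221.5, 274.5]
tcp_rot: [2.62, 0.001, 1.478]
ft_force: [-5.9, -0.8, 2.0]
opening: 0.484
```

>>> play_rows([
  {"dx":0,"dy":0,"dz":0,"rx":0,"ry":0,"rz":0},
  {"dx":0,"dy":0,"dz":0,"rx":0,"ry":0,"rz":0},
  {"dx":0,"dy":0,"dz":0,"rx":0,"ry":0,"rz":0},
  {"dx":0,"dy":0,"dz":-20,"rx":0,"ry":0,"rz":0},
  {"dx":0,"dy":0,"dz":-50,"rx":0,"ry":0,"rz":0},
  {"dx":0,"dy":0,"dz":-80,"rx":0,"ry":0,"rz":0},
  {"dx":0,"dy":0,"dz":-80,"rx":0,"ry":0,"rz":0},
], fingers=0.75)

```text
t: 12.97
eef_pos: [473.2, 225.6, 347.8]
tcp_rot: [2.616, -0.002, 1.479]
ft_force: [0.9, 0.6, 1.3]
opening: 0.75
```

Run:
```python
from chk import *
rep(0,96,10.1); chk(0,96,"p")
```

```text
t 12.97 bottom over floor 78.3 b 0.2 y 1.4 F axial 0.7 b 1.4 y 0.7 op 0.75 tilt [ 2.616e+00 -2.000e-03  1.479e+00] mom [ 0.02  0.2  -0.02]
s top home [[295.8, 177.6], [297.0, 176.7]] +10mm [[294.2, 175.0]]
d top home [[286.7, 169.1], [288.3, 168.3]] +10mm [[284.8, 166.1]]
w top home [[251.2, 209.4], [256.0, 209.4]] +10mm [[251.0, 213.9]]
```

View pics/p_s.png

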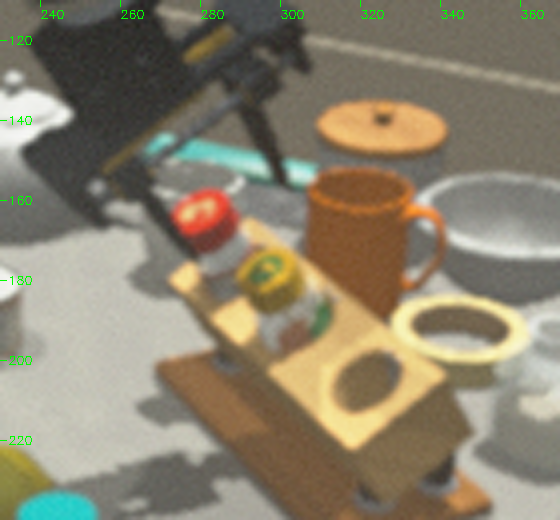

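View pics/p_d.png

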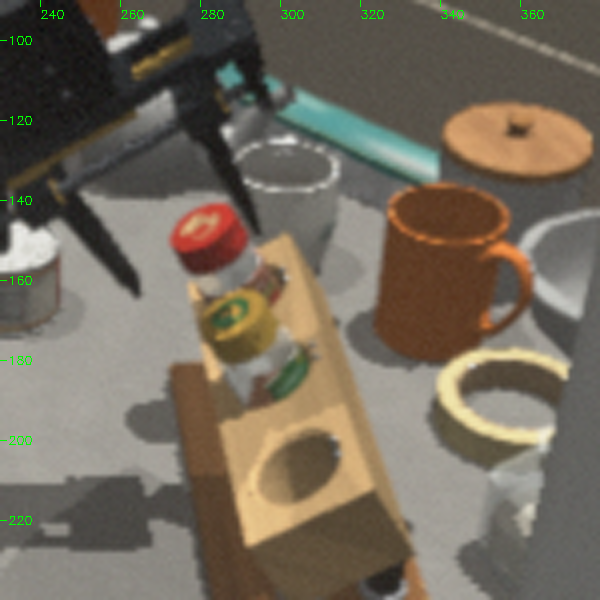

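View pics/p_w.png

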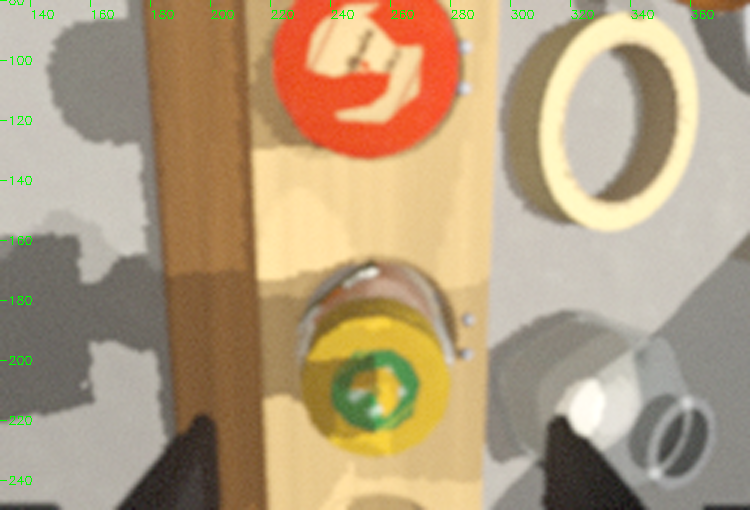

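>>> play_rows([
  {"dx":0,"dy":0,"dz":0,"rx":0,"ry":0,"rz":0},
  {"dx":0,"dy":0,"dz":0,"rx":0,"ry":0,"rz":0},
  {"dx":0,"dy":0,"dz":0,"rx":0,"ry":0,"rz":0},
  {"dx":0,"dy":0,"dz":0,"rx":0,"ry":0,"rz":0},
  {"dx":0,"dy":0,"dz":0,"rx":0,"ry":0,"rz":0},
  {"dx":0,"dy":0,"dz":0,"rx":0,"ry":0,"rz":0},
  {"dx":0,"dy":0,"dz":0,"rx":0,"ry":0,"rz":0},
  {"dx":0,"dy":0,"dz":0,"rx":0,"ry":0,"rz":0},
], fingers=0)

```text
t: 13.78
eef_pos: [474.6, 225.2, 343.8]
tcp_rot: [2.62, 0.001, 1.478]
ft_force: [-0.5, 0.1, -0.6]
opening: 0.245
```

Run:
```python
from chk import *
inc(floor(0)+A()*(96+12)-2*B(),Rins,190)
c=cam("wrist");crop(c,(130,80,380,250),3,"q_w")
```

```text
t 13.78 d [-0.8 -0.9 33.4] r [-0.017  0.004  0.004] tcp tgt [490.2 222.9 314.4] F [-0.5  0.1 -0.6] op 0.245
```

View pics/q_w.png

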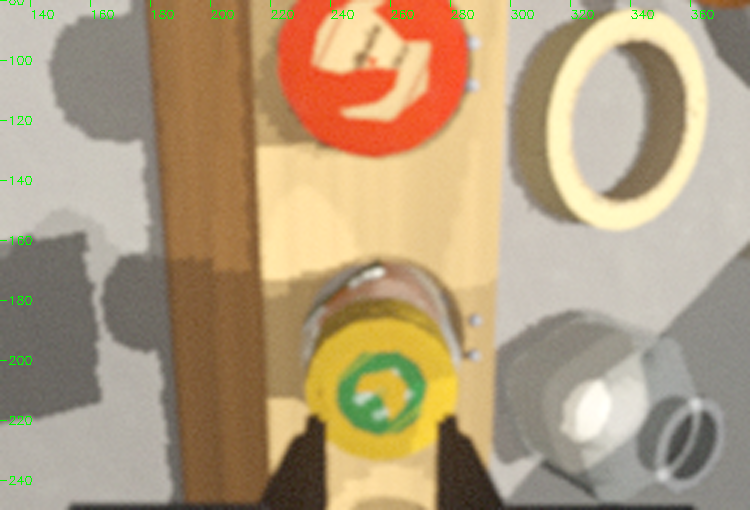

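>>> play_rows([
  {"dx":-0.8,"dy":-1,"dz":5,"rx":0,"ry":0,"rz":0},
  {"dx":-0.8,"dy":-1,"dz":10,"rx":0,"ry":0,"rz":0},
  {"dx":-0.8,"dy":-1,"dz":20,"rx":0,"ry":0,"rz":0},
  {"dx":-0.8,"dy":-1,"dz":30,"rx":0,"ry":0,"rz":0},
  {"dx":-0.8,"dy":-1,"dz":38,"rx":0,"ry":0,"rz":0},
  {"dx":-0.8,"dy":-1,"dz":45,"rx":0,"ry":0,"rz":0},
  {"dx":-0.8,"dy":-1,"dz":50,"rx":0,"ry":0,"rz":0},
  {"dx":-0.8,"dy":-1,"dz":50,"rx":0,"ry":0,"rz":0},
], fingers=0)

```text
t: 14.5
eef_pos: [498.5, 222.1, 299.0]
tcp_rot: [2.621, 0.001, 1.478]
ft_force: [-4.8, 1.4, 3.6]
opening: 0.002
```

```bash
cat >> st.py <<'E'
def tip(i,h):
    p,R,s=cur(); g=p+190*R[:,2]; v=g-floor(i); RR=Rz(P[2]); F=RR.T@s["ft_force"]
    print("t",round(s["t"],2),"tip over home top",round(v@A()-h,1),"b",round(v@B(),1),"y",round(v@RR[:,1],1),"F axial",round(F@a,1),"b",round(F@b,1),"y",round(F[1],1),"op",round(s["opening"],3))
E
python3 - <<'E'
from st import *
tip(0,96)
E
```

```text
t 14.5 tip over home top -5.4 b -3.1 y -0.2 F axial 5.6 b -2.4 y 0.9 op 0.002
```

>>> play_rows([
  {"dx":0,"dy":0,"dz":4,"rx":0,"ry":0,"rz":0},
  {"dx":0,"dy":0,"dz":8,"rx":0,"ry":0,"rz":0},
  {"dx":0,"dy":0,"dz":11,"rx":0,"ry":0,"rz":0},
  {"dx":0,"dy":0,"dz":11,"rx":0,"ry":0,"rz":0},
], fingers=0)

```text
t: 14.83
eef_pos: [502.7, 221.9, 291.2]
tcp_rot: [2.619, 0.001, 1.478]
ft_force: [-22.2, 0.6, 26.7]
opening: 0.007
```

Run:
```python
from st import *
tip(0,96)
```

```text
t 14.83 tip over home top -14.4 b -3.0 y 0.0 F axial 34.2 b -5.8 y -1.5 op 0.007
```

>>> play_rows([
  {"dx":0,"dy":0,"dz":-6,"rx":0,"ry":0,"rz":0},
  {"dx":0,"dy":0,"dz":-14,"rx":0,"ry":0,"rz":0},
  {"dx":0,"dy":0,"dz":-30,"rx":0,"ry":0,"rz":0},
  {"dx":0,"dy":0,"dz":-60,"rx":0,"ry":0,"rz":0},
  {"dx":0,"dy":0,"dz":-85,"rx":0,"ry":0,"rz":0},
  {"dx":0,"dy":0,"dz":-85,"rx":0,"ry":0,"rz":0},
], fingers=0.75)

```text
t: 15.33
eef_pos: [459.4, 226.1, 368.2]
tcp_rot: [2.615, -0.001, 1.479]
ft_force: [0.8, -0.5, 0.4]
opening: 0.37
```

Run:
```python
from chk import *
tip(0,96); chk(0,96,"r"); inc([449,-17,170],Rd())
```

```text
t 15.33 tip over home top 74.1 b -1.4 y 0.7 F axial -0.1 b 0.9 y -0.4 op 0.37
s top home [[295.8, 177.6], [297.0, 176.7]] +10mm [[294.2, 175.0]]
d top home [[286.7, 169.1], [288.3, 168.3]] +10mm [[284.8, 166.1]]
w top home [[253.3, 198.9], [257.7, 198.9]] +10mm [[253.2, 202.6]]
t 15.48 d [-242.8   -2.3   25.7] r [4.993 0.007 0.006] tcp tgt [449.  -17.  341.3] F [-0.5 -0.2 -0.4] op 0.495
```

View pics/r_s.png

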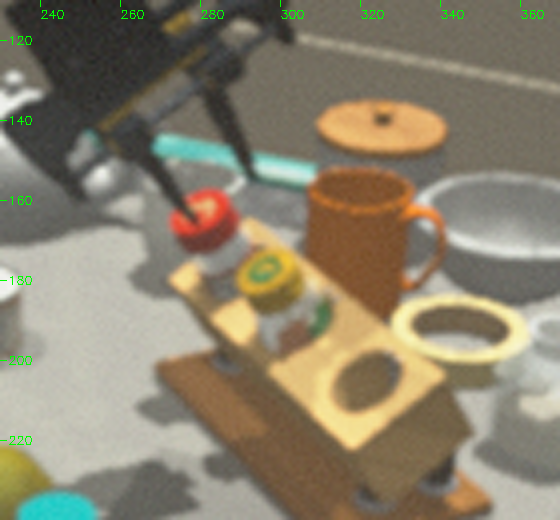

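View pics/r_d.png

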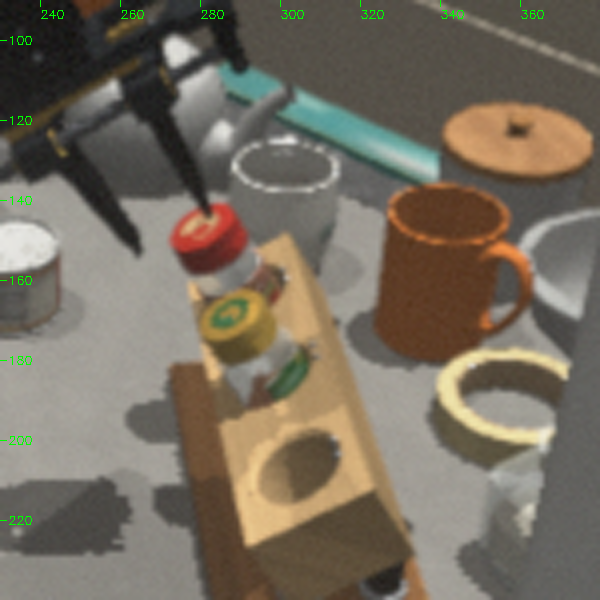

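>>> play_rows([
  {"dx":-30,"dy":0,"dz":0,"rx":0.7,"ry":0,"rz":0},
  {"dx":-65,"dy":0,"dz":0,"rx":1.5,"ry":0,"rz":0},
  {"dx":-100,"dy":0,"dz":3,"rx":2.3,"ry":0,"rz":0},
  {"dx":-135,"dy":0,"dz":6,"rx":3.1,"ry":0,"rz":0},
  {"dx":-170,"dy":0,"dz":10,"rx":3.9,"ry":0,"rz":0},
  {"dx":-205,"dy":-1,"dz":15,"rx":4.6,"ry":0,"rz":0},
  {"dx":-235,"dy":-2,"dz":22,"rx":4.99,"ry":0,"rz":0},
  {"dx":-243,"dy":-2,"dz":26,"rx":4.99,"ry":0,"rz":0},
], fingers=0.75)

```text
t: 16.15
eef_pos: [449.6, -20.9, 339.6]
tcp_rot: [-3.137, 0.002, 1.475]
ft_force: [0.2, -0.1, 0.2]
opening: 0.748
```

Run:
```python
from mv import *
p,R,s=cur();print(p.round(1),s["tcp_rot"])
c=cam("wrist"); crop(c,(130,90,380,260),3,"u_w"); print(proj(c,[449,-17,106]))
inc([449,-17,94],Rd())
```

```text
[449.6 -20.9 339.6] [-3.13714304e+00  1.50746253e-03  1.47452266e+00]
[[256.11371402 205.25941268]]
t 16.2 d [ 3.4 -1.1 74. ] r [-0.023  0.015 -0.036] tcp tgt [449.  -17.  265.3] F [ 0.1 -1.3  0.1] op 0.752
```

View pics/u_w.png

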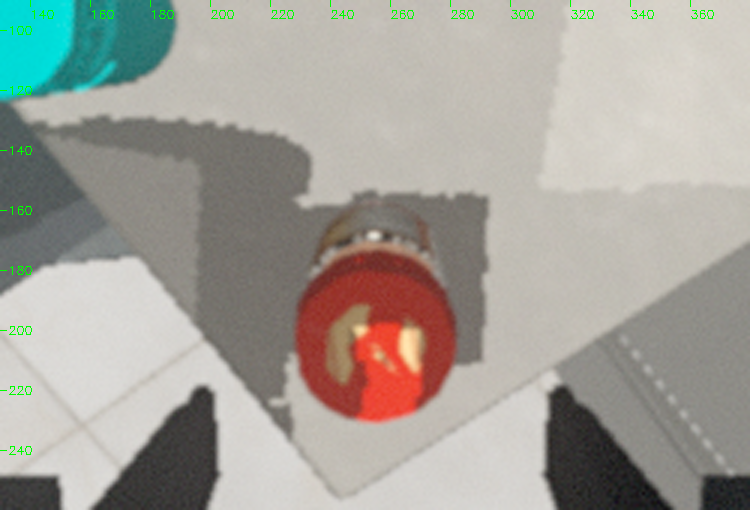

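>>> play_rows([
  {"dx":2,"dy":-1.5,"dz":25,"rx":0,"ry":0,"rz":0},
  {"dx":3.4,"dy":-1.5,"dz":50,"rx":0,"ry":0,"rz":0},
  {"dx":3.4,"dy":-1.5,"dz":70,"rx":0,"ry":0,"rz":0},
  {"dx":3.4,"dy":-1.5,"dz":74,"rx":0,"ry":0,"rz":0},
  {"dx":3.4,"dy":-1.5,"dz":74,"rx":0,"ry":0,"rz":0},
], fingers=0.75)

```text
t: 16.62
eef_pos: [448.7, -16.3, 264.0]
tcp_rot: [-3.136, 0.002, 1.475]
ft_force: [0.1, 0.2, -0.1]
opening: 0.751
```

>>> play_rows([
  {"dx":0,"dy":0,"dz":0,"rx":0,"ry":0,"rz":0},
  {"dx":0,"dy":0,"dz":0,"rx":0,"ry":0,"rz":0},
  {"dx":0,"dy":0,"dz":0,"rx":0,"ry":0,"rz":0},
  {"dx":0,"dy":0,"dz":0,"rx":0,"ry":0,"rz":0},
  {"dx":0,"dy":0,"dz":0,"rx":0,"ry":0,"rz":0},
  {"dx":0,"dy":0,"dz":0,"rx":0,"ry":0,"rz":0},
  {"dx":0,"dy":0,"dz":0,"rx":0,"ry":0,"rz":0},
], fingers=0)

```text
t: 17.2
eef_pos: [448.8, -16.4, 264.6]
tcp_rot: [-3.137, 0.002, 1.474]
ft_force: [-0.0, 0.6, 6.9]
opening: 0.463
```

Run:
```python
from mv import *
p,R,s=cur(); g=p+171.3*R[:,2];print(g.round(1),s["ft_force"],s["opening"])
gd=106-g[2]
inc(floor(-1)+A()*(106+75-gd),Rins)
```

```text
[448.  -16.6  93.3] [-0.01935666  0.58701272  6.91335127] 0.4628855569850203
t 17.2 d [157.   -0.9 -87.1] r [-5.041  0.023 -0.027] tcp tgt [463.4 140.  351.4] F [-0.   0.6  6.9] op 0.463
```

>>> play_rows([
  {"dx":0,"dy":0,"dz":-20,"rx":0,"ry":0,"rz":0},
  {"dx":0,"dy":0,"dz":-50,"rx":0,"ry":0,"rz":0},
  {"dx":0,"dy":0,"dz":-85,"rx":0,"ry":0,"rz":0},
  {"dx":10,"dy":0,"dz":-115,"rx":0,"ry":0,"rz":0},
  {"dx":40,"dy":0,"dz":-130,"rx":0,"ry":0,"rz":0},
  {"dx":75,"dy":0,"dz":-130,"rx":-0.5,"ry":0,"rz":0},
  {"dx":100,"dy":0,"dz":-130,"rx":-1,"ry":0,"rz":0},
  {"dx":100,"dy":0,"dz":-130,"rx":-1,"ry":0,"rz":0},
], fingers=0)

```text
t: 17.87
eef_pos: [458.6, 86.2, 395.0]
tcp_rot: [3.037, 0.001, 1.477]
ft_force: [0.8, -0.7, -1.0]
opening: 0.462
```

Run:
```python
from mv import *
p,R,s=cur(); print(p,s["opening"],s["ft_force"])
inc(floor(-1)+A()*(106+75-12.7),Rins)
```

```text
[458.64494345  86.24591364 394.96366834] 0.4622884118245458 [ 0.81929389 -0.71837881 -0.95699167]
t 17.87 d [54.  -4.9 43.2] r [-4.     0.008 -0.006] tcp tgt [463.4 140.  351.4] F [ 0.8 -0.7 -1. ] op 0.462
```

>>> play_rows([
  {"dx":20,"dy":0,"dz":0,"rx":-0.8,"ry":0,"rz":0},
  {"dx":40,"dy":0,"dz":5,"rx":-1.7,"ry":0,"rz":0},
  {"dx":54,"dy":0,"dz":18,"rx":-2.6,"ry":0,"rz":0},
  {"dx":54,"dy":-2,"dz":30,"rx":-3.5,"ry":0,"rz":0},
  {"dx":54,"dy":-4.5,"dz":43,"rx":-4,"ry":0,"rz":0},
  {"dx":54,"dy":-4.5,"dz":43,"rx":-4,"ry":0,"rz":0},
  {"dx":54,"dy":-4.5,"dz":43,"rx":-4,"ry":0,"rz":0},
], fingers=0)

```text
t: 18.45
eef_pos: [463.7, 139.6, 351.4]
tcp_rot: [2.622, 0.002, 1.476]
ft_force: [-0.9, 0.1, -1.1]
opening: 0.462
```

Run:
```python
from chk import *
rep(-1,106,12.7); chk(-1,181,"v"); inc(floor(-1)+A()*(106+75-12.7),Rins)
```

```text
t 18.45 bottom over floor 74.8 b -0.4 y -0.8 F axial -0.5 b -1.3 y 0.0 op 0.462 tilt [2.622e+00 2.000e-03 1.476e+00] mom [0.05 0.46 0.02]
s top home [[298.5, 167.7], [299.8, 166.7]] +10mm [[296.8, 164.7]]
d top home [[273.7, 164.3], [275.4, 163.4]] +10mm [[271.3, 160.8]]
w top home [[249.4, 258.1], [256.7, 258.1]] +10mm [[248.9, 268.3]]
t 18.6 d [ 0.3 -1.2  0.5] r [-0.004  0.014 -0.012] tcp tgt [463.4 140.  351.4] F [-0.1 -0.  -0.9] op 0.466
```

View pics/v_w.png

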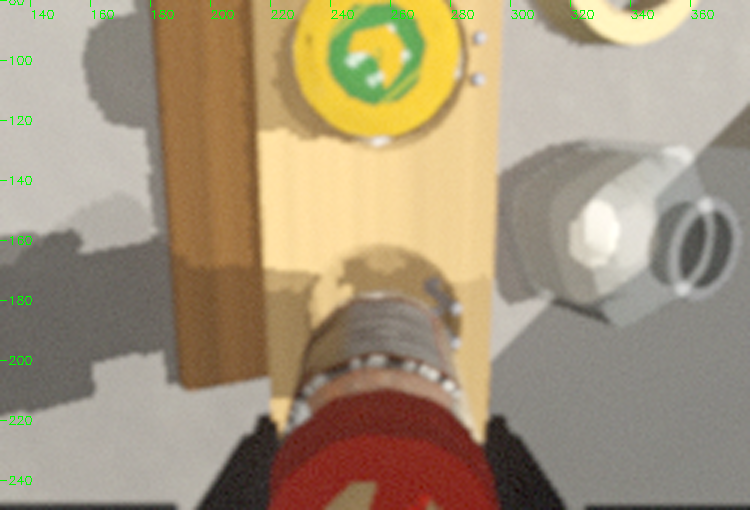

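View pics/v_d.png

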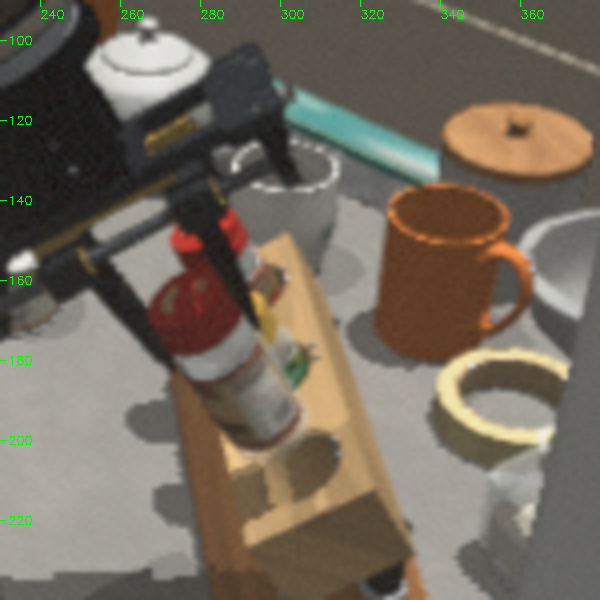

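Aligned as before; insert.

>>> play_rows([
  {"dx":0.5,"dy":0,"dz":12,"rx":0,"ry":0,"rz":0},
  {"dx":0.5,"dy":0,"dz":24,"rx":0,"ry":0,"rz":0},
  {"dx":0.5,"dy":0,"dz":35,"rx":0,"ry":0,"rz":0},
  {"dx":0.5,"dy":0,"dz":44,"rx":0,"ry":0,"rz":0},
  {"dx":0.5,"dy":0,"dz":44,"rx":0,"ry":0,"rz":0},
], fingers=0)

```text
t: 19.02
eef_pos: [486.0, 137.6, 313.3]
tcp_rot: [2.622, 0.002, 1.474]
ft_force: [-6.1, 1.3, -1.9]
opening: 0.464
```

Run:
```python
from st import *
rep(-1,106,12.7)
```

```text
t 19.02 bottom over floor 30.6 b -0.1 y -1.0 F axial 1.5 b -6.3 y 0.7 op 0.464 tilt [2.622e+00 2.000e-03 1.474e+00] mom [0.23 1.77 0.01]
```

>>> play_rows([
  {"dx":0.5,"dy":-1.5,"dz":5,"rx":0,"ry":0,"rz":0},
  {"dx":0.5,"dy":-2,"dz":13,"rx":0,"ry":0,"rz":0},
  {"dx":0.5,"dy":-2,"dz":21,"rx":0,"ry":0,"rz":0},
  {"dx":0.5,"dy":-2,"dz":29,"rx":0,"ry":0,"rz":0},
  {"dx":0.5,"dy":-2,"dz":36,"rx":0,"ry":0,"rz":0},
  {"dx":0.5,"dy":-2,"dz":41,"rx":0,"ry":0,"rz":0},
  {"dx":0.5,"dy":-2,"dz":41,"rx":0,"ry":0,"rz":0},
], fingers=0)

```text
t: 19.6
eef_pos: [504.1, 136.1, 276.7]
tcp_rot: [2.623, 0.003, 1.474]
ft_force: [-10.3, 2.5, 2.7]
opening: 0.459
```

Run:
```python
from st import *
rep(-1,106,12.7)
```

```text
t 19.6 bottom over floor -10.1 b -2.9 y -1.0 F axial 7.6 b -7.8 y 1.5 op 0.459 tilt [2.623 0.003 1.474] mom [0.54 1.88 0.16]
```

>>> play_rows([
  {"dx":0.3,"dy":-0.5,"dz":4,"rx":0,"ry":0,"rz":0},
  {"dx":0.3,"dy":-1,"dz":7,"rx":0,"ry":0,"rz":0},
  {"dx":0.3,"dy":-1,"dz":8,"rx":0,"ry":0,"rz":0},
  {"dx":0.3,"dy":-1,"dz":8,"rx":0,"ry":0,"rz":0},
], fingers=0)

```text
t: 19.93
eef_pos: [506.3, 136.2, 271.3]
tcp_rot: [2.621, 0.004, 1.473]
ft_force: [-18.9, 2.5, 18.2]
opening: 0.465
```

Run:
```python
from st import *
rep(-1,106,12.7)
```

```text
t 19.93 bottom over floor -15.9 b -3.3 y -0.8 F axial 25.2 b -7.4 y 0.8 op 0.465 tilt [2.621 0.004 1.473] mom [0.28 1.55 0.07]
```

>>> play_rows([
  {"dx":0,"dy":0,"dz":2,"rx":0,"ry":0,"rz":0},
  {"dx":0,"dy":0,"dz":2,"rx":0,"ry":0,"rz":0},
], fingers=0)

```text
t: 20.1
eef_pos: [506.1, 136.2, 271.3]
tcp_rot: [2.62, 0.004, 1.473]
ft_force: [-18.6, 4.1, 17.7]
opening: 0.462
```

Run:
```python
from st import *
rep(-1,106,12.7)
```

```text
t 20.1 bottom over floor -15.8 b -3.2 y -0.9 F axial 24.8 b -7.6 y 2.4 op 0.462 tilt [2.62  0.004 1.473] mom [0.54 1.97 0.15]
```

>>> play_rows([
  {"dx":0,"dy":0,"dz":-4,"rx":0,"ry":0,"rz":0},
  {"dx":0,"dy":0,"dz":-8,"rx":0,"ry":0,"rz":0},
  {"dx":0,"dy":0,"dz":-11,"rx":0,"ry":0,"rz":0},
  {"dx":0,"dy":0,"dz":-11,"rx":0,"ry":0,"rz":0},
], fingers=0)

```text
t: 20.43
eef_pos: [500.0, 136.8, 282.0]
tcp_rot: [2.62, 0.005, 1.473]
ft_force: [-6.8, 2.8, -0.5]
opening: 0.463
```

>>> play_rows([
  {"dx":0,"dy":0,"dz":0,"rx":0,"ry":0,"rz":0},
  {"dx":0,"dy":0,"dz":0,"rx":0,"ry":0,"rz":0},
  {"dx":0,"dy":0,"dz":0,"rx":0,"ry":0,"rz":0},
  {"dx":0,"dy":0,"dz":-20,"rx":0,"ry":0,"rz":0},
  {"dx":0,"dy":0,"dz":-50,"rx":0,"ry":0,"rz":0},
  {"dx":0,"dy":0,"dz":-85,"rx":0,"ry":0,"rz":0},
  {"dx":0,"dy":0,"dz":-85,"rx":0,"ry":0,"rz":0},
], fingers=0.75)

```text
t: 21.02
eef_pos: [456.4, 141.5, 360.1]
tcp_rot: [2.614, 0.003, 1.473]
ft_force: [1.0, -0.5, 1.8]
opening: 0.748
```

Run:
```python
from chk import *
rep(-1,106,12.7); chk(-1,106,"x")
```

```text
t 21.02 bottom over floor 86.1 b -1.1 y 0.1 F axial 1.0 b 1.8 y -0.4 op 0.748 tilt [2.614 0.003 1.473] mom [0.06 0.26 0.03]
s top home [[310.7, 189.0], [312.0, 188.0]] +10mm [[309.1, 186.3]]
d top home [[290.3, 188.8], [292.0, 188.0]] +10mm [[288.2, 185.6]]
w top home [[252.7, 205.2], [257.4, 205.1]] +10mm [[252.5, 209.4]]
```

View pics/x_s.png

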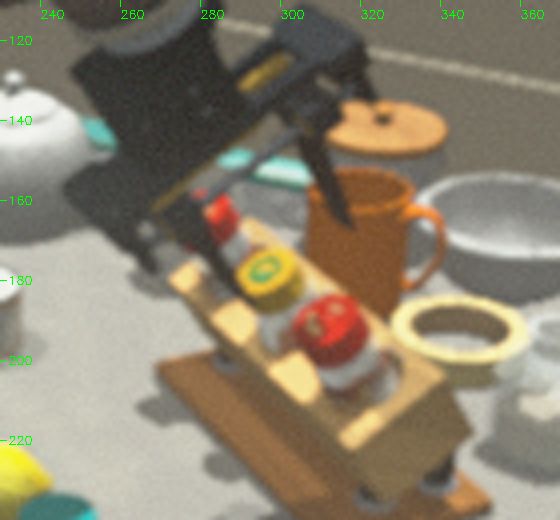

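View pics/x_d.png

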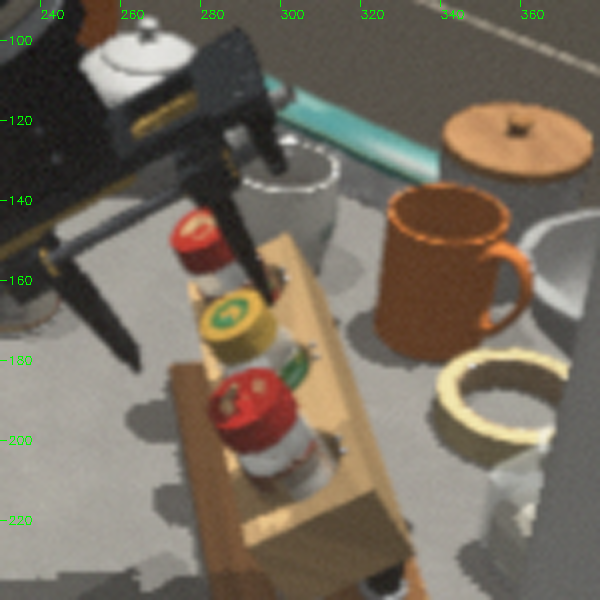

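View pics/x_w.png

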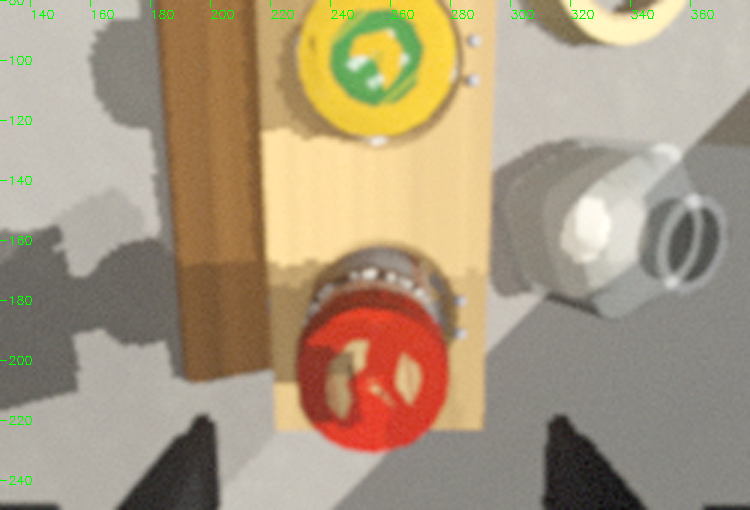

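>>> play_rows([
  {"dx":0,"dy":0,"dz":0,"rx":0,"ry":0,"rz":0},
  {"dx":0,"dy":0,"dz":0,"rx":0,"ry":0,"rz":0},
  {"dx":0,"dy":0,"dz":0,"rx":0,"ry":0,"rz":0},
  {"dx":0,"dy":0,"dz":0,"rx":0,"ry":0,"rz":0},
  {"dx":0,"dy":0,"dz":0,"rx":0,"ry":0,"rz":0},
  {"dx":0,"dy":0,"dz":0,"rx":0,"ry":0,"rz":0},
  {"dx":0,"dy":0,"dz":0,"rx":0,"ry":0,"rz":0},
  {"dx":0,"dy":0,"dz":0,"rx":0,"ry":0,"rz":0},
], fingers=0)

```text
t: 21.83
eef_pos: [458.1, 141.2, 355.9]
tcp_rot: [2.618, 0.005, 1.472]
ft_force: [1.2, 0.6, -0.5]
opening: 0.246
```

Run:
```python
from chk import *
tip(-1,106);inc(floor(-1)+A()*(106+10)-3*B(),Rins,190)
```

```text
t 21.83 tip over home top 50.2 b -2.5 y -0.6 F axial -1.0 b 0.8 y 0.7 op 0.246
t 21.83 d [-0.4 -0.6 40.2] r [-0.002  0.064 -0.022] tcp tgt [477.5 138.7 320.8] F [ 1.2  0.6 -0.5] op 0.246
```

>>> play_rows([
  {"dx":0,"dy":0,"dz":5,"rx":0,"ry":0,"rz":0},
  {"dx":0,"dy":0,"dz":10,"rx":0,"ry":0,"rz":0},
  {"dx":0,"dy":0,"dz":20,"rx":0,"ry":0,"rz":0},
  {"dx":0,"dy":0,"dz":30,"rx":0,"ry":0,"rz":0},
  {"dx":0,"dy":0,"dz":40,"rx":0,"ry":0,"rz":0},
  {"dx":0,"dy":0,"dz":48,"rx":0,"ry":0,"rz":0},
  {"dx":0,"dy":0,"dz":55,"rx":0,"ry":0,"rz":0},
  {"dx":0,"dy":0,"dz":57,"rx":0,"ry":0,"rz":0},
], fingers=0)

```text
t: 22.5
eef_pos: [486.6, 138.2, 305.5]
tcp_rot: [2.619, 0.005, 1.473]
ft_force: [-5.6, 1.1, 6.4]
opening: 0.002
```

Run:
```python
from chk import *
tip(-1,106)
```

```text
t 22.5 tip over home top -7.8 b -3.0 y -0.9 F axial 8.4 b -1.7 y 0.6 op 0.002
```

>>> play_rows([
  {"dx":0,"dy":0,"dz":4,"rx":0,"ry":0,"rz":0},
  {"dx":0,"dy":0,"dz":7,"rx":0,"ry":0,"rz":0},
  {"dx":0,"dy":0,"dz":9,"rx":0,"ry":0,"rz":0},
  {"dx":0,"dy":0,"dz":9,"rx":0,"ry":0,"rz":0},
], fingers=0)

```text
t: 22.83
eef_pos: [489.9, 138.0, 299.1]
tcp_rot: [2.617, 0.004, 1.473]
ft_force: [-23.6, 2.0, 31.8]
opening: 0.003
```

Run:
```python
from chk import *
tip(-1,106)
```

```text
t 22.83 tip over home top -15.0 b -2.9 y -0.7 F axial 39.3 b -4.6 y -0.2 op 0.003
```

>>> play_rows([
  {"dx":0,"dy":0,"dz":-6,"rx":0,"ry":0,"rz":0},
  {"dx":0,"dy":0,"dz":-14,"rx":0,"ry":0,"rz":0},
  {"dx":0,"dy":0,"dz":-35,"rx":0,"ry":0,"rz":0},
  {"dx":20,"dy":0,"dz":-55,"rx":0,"ry":0,"rz":0},
  {"dx":60,"dy":0,"dz":-60,"rx":0,"ry":0,"rz":0},
  {"dx":100,"dy":0,"dz":-60,"rx":0,"ry":0,"rz":0},
  {"dx":140,"dy":0,"dz":-60,"rx":0,"ry":0,"rz":0},
  {"dx":171,"dy":0,"dz":-60,"rx":0,"ry":0,"rz":0},
], fingers=0)

```text
t: 23.5
eef_pos: [476.8, 314.0, 350.1]
tcp_rot: [2.616, 0.004, 1.474]
ft_force: [-0.0, -0.8, -0.2]
opening: 0.007
```

Run:
```python
from chk import *
tip(1,106);inc(floor(1)+A()*(106+10)-3*B(),Rins,190)
```

```text
t 23.5 tip over home top 43.9 b -2.7 y 3.4 F axial -0.2 b -0.1 y -0.8 op 0.007
t 23.5 d [-4.2 -0.  33.9] r [ 0.016  0.051 -0.015] tcp tgt [493.3 308.  320.8] F [-0.  -0.8 -0.2] op 0.007
```

>>> play_rows([
  {"dx":-4,"dy":0,"dz":10,"rx":0,"ry":0.05,"rz":0},
  {"dx":-4,"dy":0,"dz":20,"rx":0,"ry":0.05,"rz":0},
  {"dx":-4,"dy":0,"dz":32,"rx":0,"ry":0.05,"rz":0},
  {"dx":-4,"dy":0,"dz":42,"rx":0,"ry":0.05,"rz":0},
  {"dx":-4,"dy":0,"dz":50,"rx":0,"ry":0.05,"rz":0},
  {"dx":-4,"dy":0,"dz":56,"rx":0,"ry":0.05,"rz":0},
  {"dx":-4,"dy":0,"dz":59,"rx":0,"ry":0.05,"rz":0},
  {"dx":-4,"dy":0,"dz":59,"rx":0,"ry":0.05,"rz":0},
], fingers=0)

```text
t: 24.17
eef_pos: [505.3, 306.0, 299.8]
tcp_rot: [2.616, -0.001, 1.475]
ft_force: [-16.7, 0.7, 16.2]
opening: 0.003
```

Run:
```python
from chk import *
tip(1,106)
```

```text
t 24.17 tip over home top -14.3 b -2.6 y -1.1 F axial 22.4 b -6.3 y -0.8 op 0.003
```

>>> play_rows([
  {"dx":0,"dy":0,"dz":1.5,"rx":0,"ry":0,"rz":0},
  {"dx":0,"dy":0,"dz":1.5,"rx":0,"ry":0,"rz":0},
  {"dx":0,"dy":0,"dz":1.5,"rx":0,"ry":0,"rz":0},
], fingers=0)

```text
t: 24.42
eef_pos: [505.4, 305.2, 299.8]
tcp_rot: [2.615, -0.002, 1.474]
ft_force: [-22.3, 2.5, 24.1]
opening: 0.003
```

Run:
```python
from chk import *
tip(1,106)
```

```text
t 24.42 tip over home top -14.4 b -2.2 y -1.7 F axial 32.1 b -7.4 y 0.5 op 0.003
```

>>> play_rows([
  {"dx":0,"dy":0,"dz":-6,"rx":0,"ry":0,"rz":0},
  {"dx":0,"dy":0,"dz":-14,"rx":0,"ry":0,"rz":0},
  {"dx":0,"dy":0,"dz":-35,"rx":0,"ry":0,"rz":0},
  {"dx":0,"dy":0,"dz":-70,"rx":0,"ry":0,"rz":0},
  {"dx":0,"dy":0,"dz":-105,"rx":0,"ry":0,"rz":0},
  {"dx":0,"dy":0,"dz":-130,"rx":0,"ry":0,"rz":0},
  {"dx":0,"dy":0,"dz":-130,"rx":0,"ry":0,"rz":0},
], fingers=0)

```text
t: 25.0
eef_pos: [439.2, 310.8, 416.2]
tcp_rot: [2.61, -0.005, 1.474]
ft_force: [0.4, 0.2, 0.1]
opening: 0.007
```

Run:
```python
from chk import *
tip(1,106); chk(1,106,"y")
c=cam("wrist"); cv2.imwrite("pics/y_full.png",c["image"][:,:,::-1])
for i,h in((1,106),(0,96),(-1,106)): print(i,proj(c,[floor(i)+A()*h,floor(i)+A()*h-4*B(),floor(i)+A()*(h+10)]).round(1).tolist())
```

```text
t 25.0 tip over home top 119.7 b -0.6 y -1.7 F axial -0.1 b 0.4 y 0.3 op 0.007
s top home [[279.5, 162.4], [280.7, 161.6]] +10mm [[278.0, 159.9]]
d top home [[280.0, 146.6], [281.4, 145.9]] +10mm [[278.1, 143.7]]
w top home [[252.4, 183.1], [256.2, 183.1]] +10mm [[252.4, 185.7]]
1 [[258.7, 183.3], [254.9, 183.3], [258.8, 186.0]]
0 [[258.9, 251.6], [255.5, 251.6], [259.0, 256.0]]
-1 [[259.2, 318.3], [255.9, 318.3], [259.3, 324.4]]
```

View pics/y_d.png

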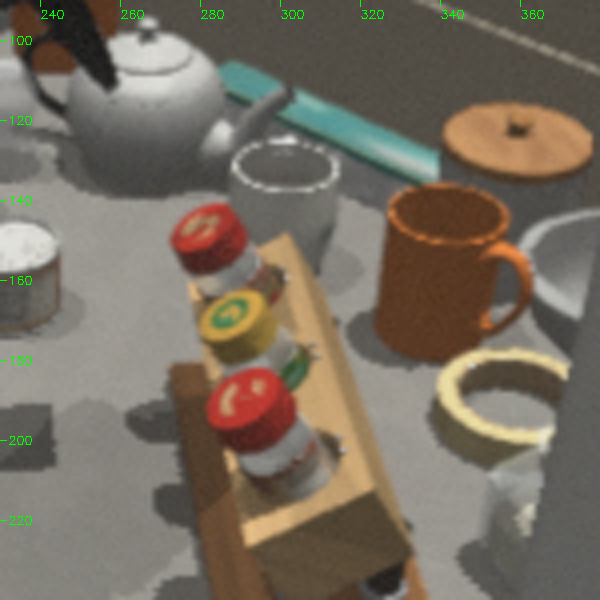

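View pics/y_s.png

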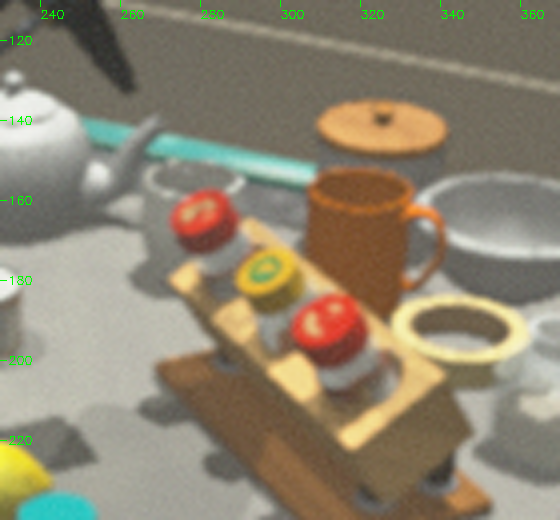

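Run:
```python
from mv import *
d=cam("side"); crop(d,(140,130,330,280),4,"z_d"); print(env.state()["ft_force"])
print(env.job_done())
```

```text
[-0.0197612   0.3954423   0.62603865]
the job is handed in; nothing more can be done
None
```

View pics/z_d.png

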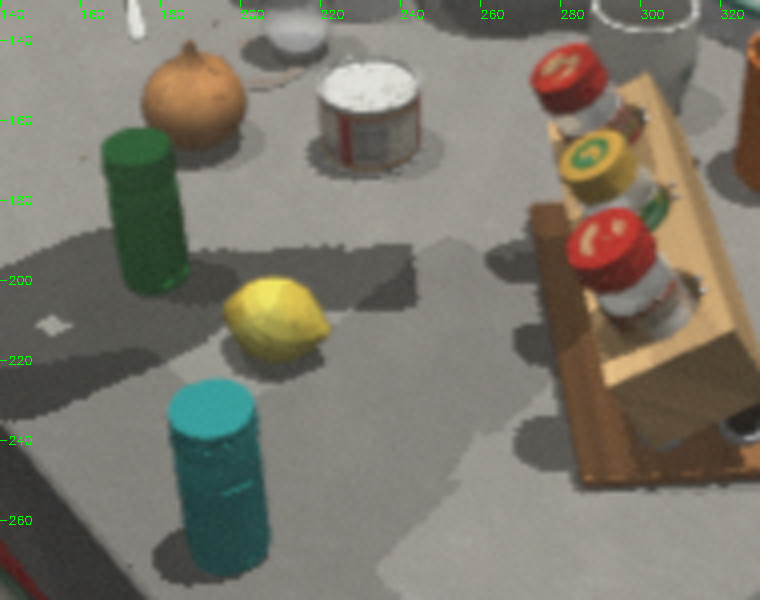

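All three jars are in the rack, cap up: the short yellow-capped jar in the middle hole and a red-capped tall jar on each side. I handed the job in at about 25 s, with the arm clear and no force felt at the wrist; the hand-in gives no verdict.

**Seating:** After placing each jar, I pressed on its cap with closed fingers until the rack hit its hard stop. The fingers felt 32 N on the left, 34 N in the middle and 39 N on the right. That is more than the rack's 15 N stop and the spring's 12 N together, so each jar should be on its floor. The fingertips stopped 14.4, 14.4 and 15.0 mm below the computed seated cap heights, so the three jars agree within 0.6 mm.

**Last pictures:** The side and scene views show the caps within a few mm of where seated jars should appear. They are pushed a little to the front, as the springs should do. The tin and lemon look unmoved.

**What disagreed:**
- The fingers slipped on the short jar during its first press; the later press on the cap put that right.
- The short jar's grip opening read about 45 mm, against the stated 41 mm.
- The side and scene cameras put heights 3–5 mm too low, so I relied on the wrist camera and the forces.
- The rack stopped about 1–2 mm short of the stated 16 mm sink. I put that down to calibration and tip-length error, but did not confirm it.

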